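# Put the laser torches and chargers away and start the dock

### The job

Put the torch kit away after class: stand every tipped torch upright on a pad of its own in the charging dock, tail down and head (ring end) up, without knocking over the one that still stands; move the tape roll from the charger plate to the middle of the cork mat, flat, and stack all the charger blocks flat, right way up and squarely on the plate's inlay, in one column lined up with it. When all of that is in place, press the dock's start button fully down and let it go; leave the blue stone and the purple crystal where they are.

Things in the scene. Friction and masses are not known exactly. Their poses are not given: they have to be found in the camera images.
- dock: Charging dock, fixed: grey tray 318 x 190 mm. Origin on the table under its centre, x along the long side (about away from the robot), z up. Floor 6 mm above the table; lip 6 mm wide, 7 mm above the floor. Four flush round black pads (56 mm across, brass dot) in a row on its long centre line, 76 mm apart. A ledge 60 x 50 mm at the near left corner, outside the tray, carries the start button.
- pad_0 (a point): Centre of pad 0 on the dock's floor (0 nearest the robot, 3 farthest), axes as the dock's.
- pad_1 (a point): Centre of pad 1 on the dock's floor (0 nearest the robot, 3 farthest), axes as the dock's.
- pad_2 (a point): Centre of pad 2 on the dock's floor (0 nearest the robot, 3 farthest), axes as the dock's.
- pad_3 (a point): Centre of pad 3 on the dock's floor (0 nearest the robot, 3 farthest), axes as the dock's.
- start_button_top (a point): Centre of the top of the white round start button (26 mm across, 27 mm above the table when up) in a black round housing 42 mm across, on the dock's ledge. It is pressed straight down, 5 mm, against a spring of about 5 N, and springs back.
- start_button (a joint): Travel of the start button: 0 up, 0.005 fully down (m).
- plate_centre (a point): Centre of the top of the charger plate, 5 mm above the table: fixed aluminium plate 70 x 90 mm with a flush black inlay of the size of a charger's footprint (44 x 64 mm); x across (short side), y along the long side.
- torch_a_mid (a point): Middle of the torch that stands upright on its pad at the start: black rubber-coated cylinder 32 mm across and 104 mm long, 0.12 kg; the axis is its y axis, -y towards the head (lens end, with the coloured ring), +y towards the flat tail. The point is on the axis, 52 mm from either end. Torches are all alike but for the ring's colour, which does not matter.
- torch_b_mid (a point): Middle of a torch that lies tipped over across the dock at the start (may be absent): black rubber-coated cylinder 32 mm across and 104 mm long, 0.12 kg; the axis is its y axis, -y towards the head (lens end, with the coloured ring), +y towards the flat tail. The point is on the axis, 52 mm from either end. Torches are all alike but for the ring's colour, which does not matter.
- torch_c_mid (a point): Middle of a torch that lies tipped over across the dock at the start (may be absent): black rubber-coated cylinder 32 mm across and 104 mm long, 0.12 kg; the axis is its y axis, -y towards the head (lens end, with the coloured ring), +y towards the flat tail. The point is on the axis, 52 mm from either end. Torches are all alike but for the ring's colour, which does not matter.
- torch_d_mid (a point): Middle of a torch that lies tipped over across the dock at the start (may be absent): black rubber-coated cylinder 32 mm across and 104 mm long, 0.12 kg; the axis is its y axis, -y towards the head (lens end, with the coloured ring), +y towards the flat tail. The point is on the axis, 52 mm from either end. Torches are all alike but for the ring's colour, which does not matter.
- charger_a_mid (a point): Centre of a charger block (may be absent): closed black box 42 (x) x 62 (y) x 30 mm (z, up as it lies), about 0.09 kg, flat on top; the point is 15 mm above its underside. All are alike.
- charger_b_mid (a point): Centre of a charger block (may be absent): closed black box 42 (x) x 62 (y) x 30 mm (z, up as it lies), about 0.09 kg, flat on top; the point is 15 mm above its underside. All are alike.
- charger_c_mid (a point): Centre of a charger block (may be absent): closed black box 42 (x) x 62 (y) x 30 mm (z, up as it lies), about 0.09 kg, flat on top; the point is 15 mm above its underside. All are alike.
- stone: Bystander: dark blue stone 25 x 30 x 25 mm left of the dock; origin under its middle. Not to be moved.
- tape_roll: Roll of green cloth tape, 52 mm across, 28 mm high, lying flat, 0.045 kg, on the charger plate at the start; origin under its middle, z up along its axis. It can be gripped across its outside.
- mat_centre (a point): Centre of the top of the square cork mat, 96 x 96 mm, 3 mm thick, fixed, on the table left of the dock.
- crystal: Bystander: purple crystal lump 58 x 80 x 42 mm right of the dock's far end; origin under its middle. Not to be moved.
Not all that is in view belongs to the job. Leave any pink look-alike of the part that bears charger_b_mid alone.

How it is judged:
By the outcome, as a careful person would: the job done as asked, in the order asked, and still so for the second after the job is handed in, with the robot touching nothing.
Of torch_b, torch_c, torch_d only 2 to 3 are there at a start; the rules pass over those that are not, and their reading is None.
Of charger_a, charger_b, charger_c only 2 to 3 are there at a start; the rules pass over those that are not, and their reading is None.
At some moment in a run one of tape_roll may be knocked a few centimetres aside while the robot is not near it.
It also fails if it takes over 210 s, if anything falls off the work surface, if the arm or the gripper's body presses on something with over 40 N, if the wrist force passes 120 N, or if a joint passes its speed limit or range.

### The arm

A 7-joint arm with a two-finger parallel gripper is mounted at the origin on a cart in front of the work surface, level with it; the furniture and walls round the work are solid. World frame = base frame: x ahead of the robot, y to its left, z up, the work surface at z = 0. Lengths are in m, angles in rad, forces in N, time in s.
With the tool pointing down it reaches from about 0.425 to 0.95 m from the base axis. Payload 4.7 kg.
Tool frame: the origin (TCP) lies at the very end of the fingers, on their centre line; the grasp point (between the pads) lies r.tcp_to_grasp behind it (r.tcp_to_grasp is the distance from the TCP to the grasp point, in m); z points along the fingers, y is the direction in which the jaws open and shut (so a half turn about z gives the same grasp; the last joint's range is limited). The gripper opens to 87 mm and grips with 3 to 60 N. Pads are 19 mm wide; open, the fingers measure 117 mm over their backs; the gripper's body (75 mm by 190 mm) begins 51 mm behind the grasp point.
Start: joints at [1.192, 0.469, -0.049, 1.532, 0.024, 1.141, -0.082], TCP at [0.231, -0.634, 0.223] pointing down, gripper open.
Joint ranges: [-2.59, 2.59], [-0.33, 1.99], [-1.39, 1.29], [0.1, 2.45], [-1.04, 4.18], [0.21, 1.99], [-2.66, 2.66]. Speed limits (rad/s): [2.57, 2.57, 3.14, 3.14, 3.14, 3.14, 3.14].

### API

Orientations are given as a unit quaternion [w, x, y, z].
In Python, from rig import r gives the robot as it stands. Calls block until the motion is done:
- r.movep(position, orientation): joint-space move of the TCP to a pose.
- r.move_straight(position, frame=None, vel=0.15): straight line of the TCP; frame=None keeps the orientation; vel is the mean speed in m/s.
- r.goto_joints(angles): joint-space move.
- r.grip(opening): opening from 0.0 (shut) to 1.0 (fully open); the grip force is fixed at half the most; returns when the fingers have stopped.
- r.sleep(seconds).
- r.inverse_kinematics(position, orientation): joint angles nearest the present ones, or None.
- r.observe(): the state.
- r.get_image(name): name is "scene" or "top" or "wrist"; returns a dict with "pixels" (480x640x3 uint8, red, green, blue), "z_map" (480x640 float32, m along the optical axis (not along the pixel's ray), 0 where there is no reading), "fx", "fy", "cx", "cy" (pixels), "xyz" and "orientation" of the camera in the world; the wrist camera has in their place "hand_eye" (4x4, takes a point from camera to tool coordinates, whose origin is the TCP and whose axes are the flange's). Camera axes: x right, y up, looking along -z (the intrinsics and any distortion apply to the point x, -y, -z); pixel columns grow to the right and rows downward; lengths in m; the calibration is good to about 2 mm. The wrist camera is an equidistant fisheye: a pixel r from the principal point sees the ray r / f radians off the axis. A picture is of the moment at which its call begins: read the wrist's pose just before it.
A pose or a line that the arm cannot do raises r.IKError and nothing moves.
- r.hand_in(): hands the job in, once; it reports no verdict.
The state is a dict: "time_s": time; "joint_pos": joint angles; "dq": joint speeds; "effort": joint torques, N m; "position": TCP position; "eef_rot": TCP orientation; "force": force on the tool from outside, world axes, zero at the start; "wrist_torque": the same for the moment, N m; "gripper_width": opening from 0.0 (shut) to 1.0 (fully open).
Only numpy, scipy, OpenCV 4.12 (cv2) and the standard library are available. Lean on these libraries where they do the work, as an engineer would, in place of code of your own. Each camera call takes 0.05 s, during which the arm holds its last target.

## Working session

There is one attempt and no reset: what is moved stays moved. The work goes in short steps, each a Python script; the robot and the scene stay as the last script left them, time stands still between calls to the robot, and variables do not carry over. Pictures are saved under pics/ and viewed, and the job is handed in when it is done.

```bash
ls -la; mkdir -p pics
python3 - <<'E'
from rig import r
import cv2,json
print(r.observe()); print(r.tcp_to_grasp)
for n in ["scene","top","wrist"]:
    im=r.get_image(n); cv2.imwrite(f"pics/{n}0.png",im["pixels"][:,:,::-1])
    print(n,{k:v for k,v in im.items() if k not in("pixels","z_map")})
E
```

```text
total 12
drwxr-xr-x  3 agent agent 4096 Dec  6 18:03 .
drwxr-xr-x 23 root  root  4096 Dec  6 18:03 ..
drwxr-xr-x  2 agent agent 4096 Dec  6 18:03 pics
{'time_s': 0.0, 'joint_pos': array([ 1.19211822,  0.46946469, -0.04858563,  1.53371047,  0.02413178,
        1.14097715, -0.08230676]), 'dq': array([-0.00030726, -0.00060391,  0.00048741,  0.00063104, -0.00014434,
        0.00176007,  0.00013824]), 'effort': array([-5.90925429e-04, -5.07969904e+01, -8.09694361e-02, -2.36151731e+01,
       -6.14830898e-02,  3.78742616e-02,  1.92377461e-04]), 'position': array([ 0.23110415, -0.63356267,  0.22147673]), 'eef_rot': array([-9.60916644e-04,  9.84742743e-01,  1.74013666e-01, -2.23200511e-04]), 'force': array([ 0.51738777,  0.63908521, -0.10291262]), 'wrist_torque': array([-0.03895482, -0.01906007, -0.03125201]), 'gripper_width': 1.0032779247201893}
0.0187
scene {'fx': 461.57572227212097, 'fy': 461.57572227212097, 'cx': 320.6187747519886, 'cy': 237.40214253359497, 'xyz': array([-1.20425148e-03, -6.58402304e-01,  1.21237979e+00]), 'orientation': array([ 0.89489793,  0.3344646 , -0.10409433, -0.27650588])}
top {'fx': 599.0771065668912, 'fy': 599.0771065668912, 'cx': 307.59044498551464, 'cy': 238.42645828706438, 'xyz': array([0.32293247, 0.19287454, 1.97952882]), 'orientation': array([-0.69582249, -0.03970701,  0.04706129,  0.71556946])}
wrist {'fx': 371.64829954431775, 'fy': 371.64829954431775, 'cx': 322.1872434211553, 'cy': 237.09984249250076, 'hand_eye': array([[ 3.84710015e-04,  9.63651169e-01,  2.67163390e-01,
         7.48927203e-02],
       [ 9.99999790e-01, -5.09834954e-04,  3.98980994e-04,
         7.43613708e-04],
       [ 5.20687736e-04,  2.67163180e-01, -9.63651163e-01,
        -1.61680939e-01],
       [ 0.00000000e+00,  0.00000000e+00,  0.00000000e+00,
         1.00000000e+00]])}
```

View pics/scene0.png

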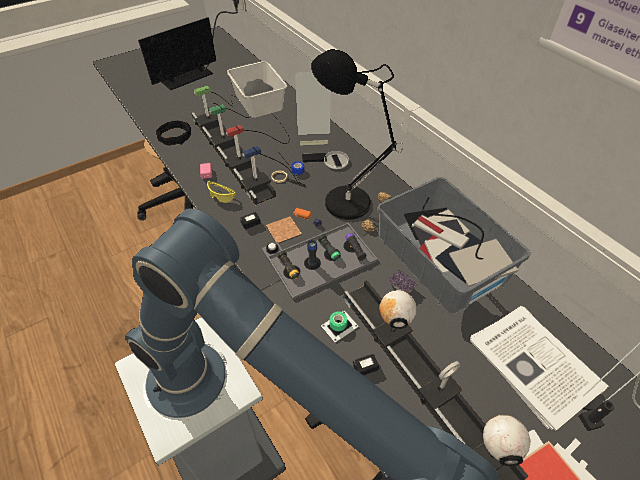

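View pics/top0.png

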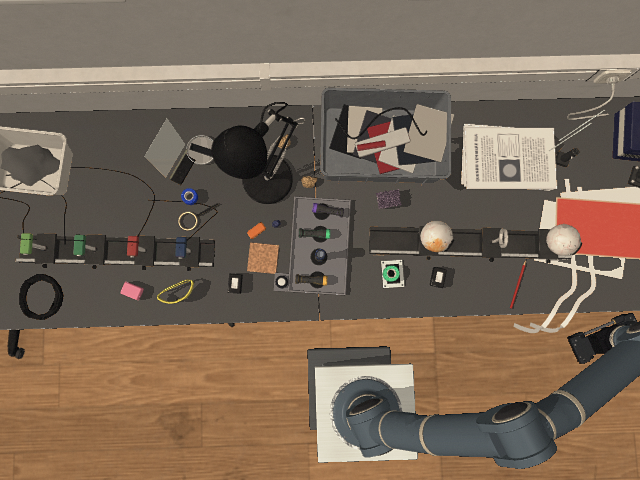

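View pics/wrist0.png

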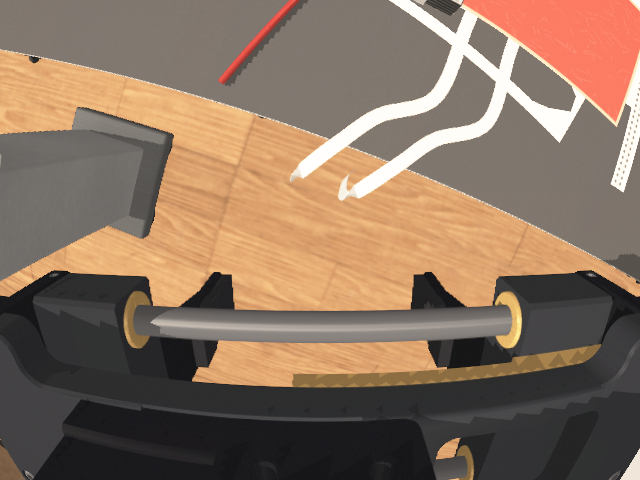

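```bash
cat > h.py <<'E'
from rig import r
import numpy as np, cv2
from scipy.spatial.transform import Rotation as R
def rot(q): return R.from_quat([q[1],q[2],q[3],q[0]]).as_matrix()
def quat(M):
    x,y,z,w=R.from_matrix(M).as_quat(); return np.array([w,x,y,z])
def cam(im,tool=None):
    if "hand_eye" in im:
        p,q=tool; T=np.eye(4);T[:3,:3]=rot(q);T[:3,3]=p
        E=T@im["hand_eye"]; return E[:3,:3],E[:3,3]
    return rot(im["orientation"]),np.array(im["xyz"])
def dirs(im,uv,M):
    uv=np.atleast_2d(np.asarray(uv,float))
    a=(uv[:,0]-im["cx"])/im["fx"]; b=(uv[:,1]-im["cy"])/im["fy"]
    if "hand_eye" in im:
        th=np.hypot(a,b)+1e-12; s=np.sin(th)/th
        d=np.stack([a*s,-b*s,-np.cos(th)],1)
    else: d=np.stack([a,-b,-np.ones_like(a)],1)
    return d@M.T
def toplane(im,uv,z,tool=None):
    M,o=cam(im,tool); d=dirs(im,uv,M)
    return o+d*((z-o[2])/d[:,2])[:,None]
def proj(im,P,tool=None):
    M,o=cam(im,tool); c=(np.atleast_2d(P)-o)@M
    if "hand_eye" in im:
        rr=np.hypot(c[:,0],c[:,1]); th=np.arctan2(rr,-c[:,2]); k=th/(rr+1e-12)
        return np.stack([im["cx"]+im["fx"]*c[:,0]*k,im["cy"]-im["fy"]*c[:,1]*k],1)
    return np.stack([im["cx"]+im["fx"]*c[:,0]/-c[:,2],im["cy"]-im["fy"]*c[:,1]/-c[:,2]],1)
def wrist():
    o=r.observe(); im=r.get_image("wrist"); return im,(o["position"],o["eef_rot"])
def down(yaw):
    """tool z down; tool y (jaw axis) at world angle yaw from +x"""
    y=np.array([np.cos(yaw),np.sin(yaw),0]); z=np.array([0,0,-1.]); x=np.cross(y,z)
    return quat(np.stack([x,y,z],1))
def save(n,px): cv2.imwrite(f"pics/{n}.png",np.ascontiguousarray(px[:,:,::-1]))
E
python3 - <<'E'
from h import *
im=r.get_image("top")
p=im["pixels"]
c=p[180:310,210:470]; save("topcrop1",cv2.resize(c,None,fx=3,fy=3,interpolation=cv2.INTER_CUBIC))
c=p[120:320,0:260]; save("topcrop2",cv2.resize(c,None,fx=3,fy=3,interpolation=cv2.INTER_CUBIC))
for n,uv,z in [("blk1",(235,283),.03),("blk2",(439,277),.03),("tape",(392,273),.033),("mat",(264,258),.003),("button",(282,282),.027),("stone",(276,224),.02),("dock",(321,246),.006),("torchstand",(319,256),.1),("origin",(365,410),0)]:
    print(n,toplane(im,uv,z).round(3))
print(im["z_map"][280:286,232:238].round(3)[0])
E
```

```text
blk1 [[0.424 0.409 0.03 ]]
blk2 [[ 0.425 -0.255  0.03 ]]
tape [[ 0.442 -0.102  0.033]]
mat [[0.505 0.315 0.003]]
button [[0.423 0.256 0.027]]
stone [[0.615 0.272 0.02 ]]
dock [[0.54  0.125 0.006]]
torchstand [[0.498 0.136 0.1  ]]
origin [[ 0.006 -0.     0.   ]]
[1.939 1.946 1.953 1.938 1.939 1.946]
```

View pics/topcrop1.png

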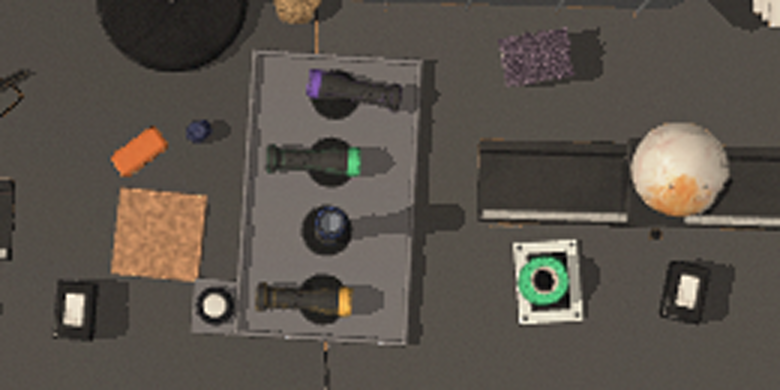

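View pics/topcrop2.png

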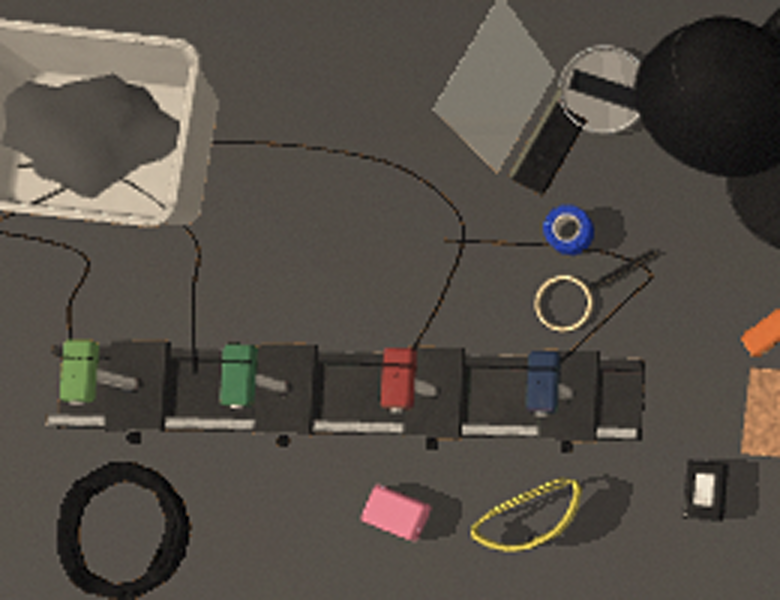

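Run:
```python
from h import *
o=r.observe(); r.move_straight(o["position"]+[0,0,.2],vel=.3)
r.movep([0.48,0.12,0.42],down(-np.pi/2))
im,t=wrist(); save("w1",im["pixels"]); np.savez("w1.npz",px=im["pixels"],p=t[0],q=t[1],z=im["z_map"])
im=r.get_image("scene");save("s1",im["pixels"])
o=r.observe();print(o["time_s"],o["position"],o["joint_pos"])
print(toplane(wrist()[0],[(320,200)],0,t))
```

```text
3.9167 [0.480334   0.11927787 0.41989374] [ 0.60074858  0.15754666 -1.04747264  1.5961354   0.13685175  1.46734519
 -2.02777131]
[[0.45507492 0.12280334 0.        ]]
```

View pics/w1.png

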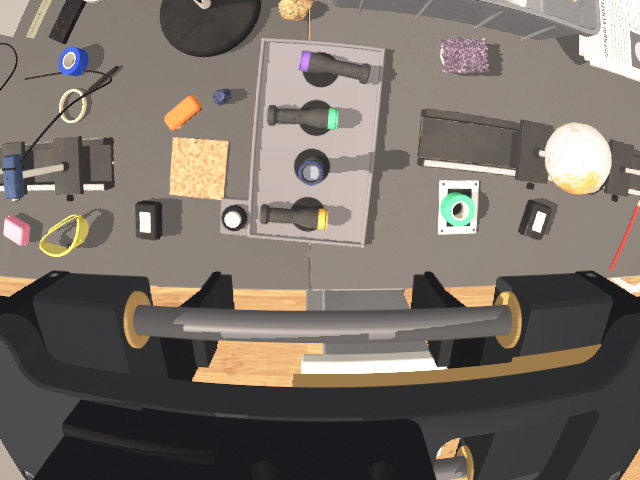

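View pics/s1.png

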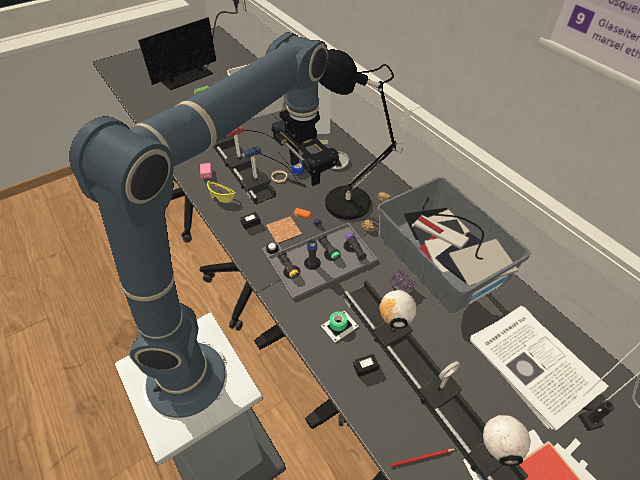

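Run:
```python
import cv2
p=cv2.imread("pics/w1.png")
cv2.imwrite("pics/w1a.png",cv2.resize(p[30:255,210:400],None,fx=2.6*1,fy=2.6,interpolation=cv2.INTER_CUBIC)[:600])
c=cv2.resize(p[130:250,125:325],None,fx=4,fy=4,interpolation=cv2.INTER_CUBIC);cv2.imwrite("pics/w1b.png",c)
c=cv2.resize(p[130:250,400:600],None,fx=4,fy=4,interpolation=cv2.INTER_CUBIC);cv2.imwrite("pics/w1c.png",c)
```

```text
(no output)
```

View pics/w1a.png

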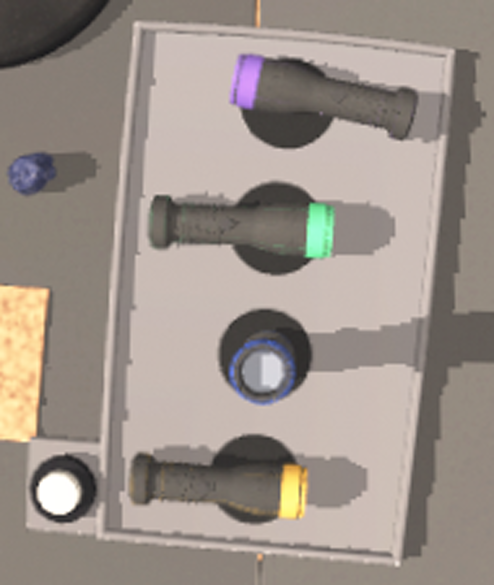

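View pics/w1b.png

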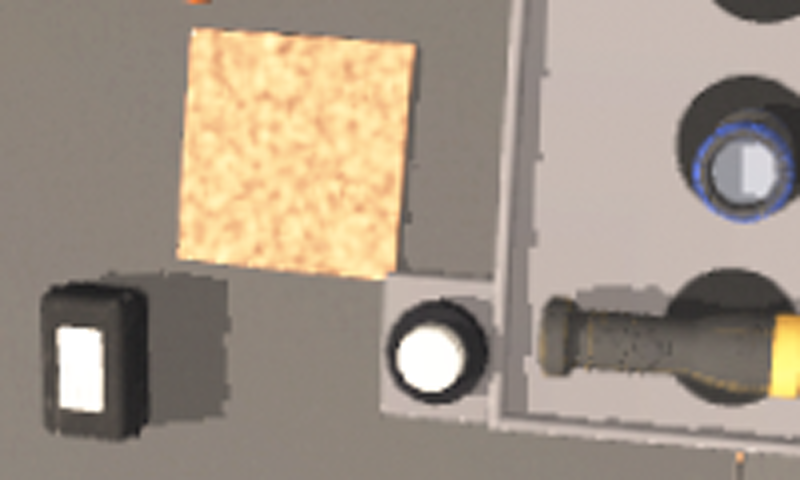

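View pics/w1c.png

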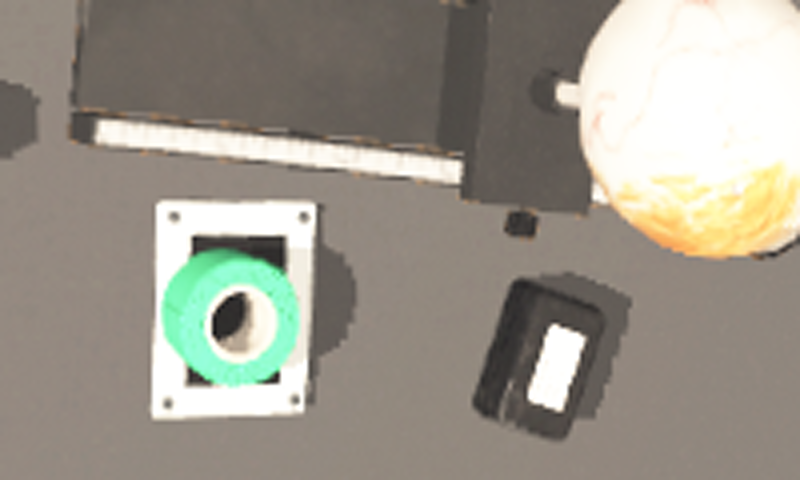

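```bash
cat > m1.py <<'E'
from h import *
d=np.load("w1.npz"); im=r.get_image("wrist"); t=(d["p"],d["q"])
A=lambda L:np.array(L)/2.6+[210,30]
B=lambda L:np.array(L)/4+[125,130]
C=lambda L:np.array(L)/4+[400,130]
# pixel offset of half-pixel from cv2.resize
P=lambda uv,z:toplane(im,uv-0.5+0.5/3,z,t)[:,:2]
dk=P(A([(138,24),(453,50),(398,563),(100,537)]),.013)
print("dock corners",dk.round(4).tolist(),"c",dk.mean(0).round(4),[np.linalg.norm(dk[i]-dk[(i+1)%4]).round(4) for i in range(4)])
ax=(dk[0]+dk[1]-dk[2]-dk[3]);print("yaw",np.degrees(np.arctan2(ax[1],ax[0])))
print("standing top",P(A([(264,371)]),.110), "pad1",P(A([(265,354)]),.006))
for n,h,tl in [("purple",(235,80),(412,114)),("green",(332,230),(152,221)),("orange",(304,491),(133,478))]:
    e=P(A([h,tl]),.022); print(n,e.round(4).tolist(),"mid",e.mean(0).round(4),"len",np.linalg.norm(e[0]-e[1]).round(4))
m=P(B([(192,28),(416,44),(396,280),(178,258)]),.003);print("mat",m.mean(0),np.linalg.norm(m[0]-m[2])/2**.5)
print("button",P(B([(431,356)]),.027))
def box(n,L,z):
    c=P(L,z);v=(c[0]+c[1]-c[2]-c[3]); print(n,c.mean(0).round(4),"yaw",np.degrees(np.arctan2(v[1],v[0])).round(1),[np.linalg.norm(c[i]-c[(i+1)%4]).round(4) for i in range(4)])
box("plate",C([(156,202),(315,202),(310,412),(151,418)]),.005)
box("ch1 label",B([(57,327),(103,327),(103,411),(59,411)]),.03)
box("ch2 label",C([(552,322),(587,331),(560,412),(527,404)]),.03)
print("tape top",P(C([(233,317)]),.033))
E
python3 m1.py
```

```text
dock corners [[0.711, 0.2095], [0.6945, 0.0252], [0.3824, 0.0543], [0.3993, 0.2385]] c [0.5468 0.1319] [np.float64(0.1851), np.float64(0.3135), np.float64(0.1849), np.float64(0.3131)]
yaw -5.321227773513863
standing top [[0.50983194 0.13313644]] pad1 [[0.50996419 0.13562703]]
purple [[0.6719, 0.1518], [0.6523, 0.0508]] mid [0.6621 0.1013] len 0.1029
green [[0.5832, 0.0967], [0.5897, 0.1998]] mid [0.5864 0.1482] len 0.1033
orange [[0.4299, 0.1126], [0.4382, 0.2146]] mid [0.4341 0.1636] len 0.1023
mat [0.51094787 0.3201512 ] 0.09576175901564075
button [[0.43151476 0.25930841]]
plate [ 0.4465 -0.1058] yaw 3.2 [np.float64(0.0708), np.float64(0.0899), np.float64(0.0729), np.float64(0.09)]
ch1 label [0.4286 0.4123] yaw -6.4 [np.float64(0.022), np.float64(0.0357), np.float64(0.0214), np.float64(0.036)]
ch2 label [ 0.4297 -0.2534] yaw -13.3 [np.float64(0.02), np.float64(0.0373), np.float64(0.0188), np.float64(0.037)]
tape top [[ 0.4489256  -0.09403974]]
```

```bash
cat > t.py <<'E'
from h import *
UP=np.array([0,0,1.])
pads=[np.array([.4333,.1425]),np.array([.509,.1354]),np.array([.5846,.1284]),np.array([.6603,.1213])]
T={"purple":((.6719,.1518),(.6523,.0508),3),"green":((.5832,.0967),(.5897,.1998),2),"orange":((.4299,.1126),(.4382,.2146),0)}
DEL=.0115
def plan(name,t,flip,s=.02,az=0.):
    hd,tl,k=T[name]; hd=np.array(hd);tl=np.array(tl)
    h=np.append((hd-tl)/np.linalg.norm(hd-tl),0); mid=np.append((hd+tl)/2,.022)
    a=-UP*np.cos(t)-h*np.sin(t); y=np.cross(UP,h)*flip; x=np.cross(y,a)
    M0=np.stack([x,y,a],1); g0=mid+s*h; p0=g0+a*DEL
    Q=R.from_rotvec(np.cross(h,UP)*np.pi/2).as_matrix()
    Z=R.from_rotvec(UP*az).as_matrix()
    M1=Z@Q@M0; g1=np.append(pads[k],.006+.052+s); p1=g1+M1[:,2]*DEL
    return p0,M0,p1,M1
if __name__=="__main__":
    for n in T:
        for t in (10,20,30,40):
            for f in (1,-1):
                p0,M0,p1,M1=plan(n,np.radians(t),f)
                q0=r.inverse_kinematics(p0,quat(M0)); q0u=r.inverse_kinematics(p0-M0[:,2]*.08,quat(M0))
                row=[]
                for az in (-60,-40,-20,0,20,40,60):
                    p0,M0,p1,M1=plan(n,np.radians(t),f,az=np.radians(az))
                    row.append((r.inverse_kinematics(p1,quat(M1)) is not None)*1+2*(r.inverse_kinematics(p1+[0,0,.06],quat(M1)) is not None))
                print(n,t,f,q0 is not None,q0u is not None,row)
E
python3 t.py
```

```text
purple 10 1 True True [3, 3, 3, 3, 3, 3, 3]
purple 10 -1 True True [3, 3, 3, 3, 3, 3, 3]
purple 20 1 True True [3, 3, 3, 3, 3, 3, 3]
purple 20 -1 True True [3, 3, 3, 3, 3, 3, 3]
purple 30 1 True True [3, 3, 1, 3, 3, 3, 3]
purple 30 -1 True True [3, 3, 1, 3, 3, 3, 3]
purple 40 1 True True [3, 3, 3, 3, 3, 3, 3]
purple 40 -1 True True [3, 3, 3, 3, 3, 3, 3]
green 10 1 True True [0, 0, 3, 3, 3, 3, 3]
green 10 -1 True True [0, 0, 3, 3, 3, 3, 3]
green 20 1 True True [0, 1, 3, 3, 3, 3, 3]
green 20 -1 True True [0, 1, 3, 3, 3, 3, 3]
green 30 1 True True [1, 3, 3, 3, 3, 3, 3]
green 30 -1 True True [1, 3, 3, 3, 3, 3, 3]
green 40 1 True True [3, 3, 3, 3, 3, 3, 3]
green 40 -1 True True [3, 3, 3, 3, 3, 3, 3]
orange 10 1 True True [0, 3, 3, 3, 3, 3, 3]
orange 10 -1 True True [0, 3, 3, 3, 3, 3, 3]
orange 20 1 True True [3, 3, 3, 3, 3, 3, 3]
orange 20 -1 True True [3, 3, 3, 3, 3, 3, 3]
orange 30 1 True True [3, 3, 3, 3, 3, 3, 3]
orange 30 -1 True True [3, 3, 3, 3, 3, 3, 3]
orange 40 1 True True [3, 3, 3, 3, 3, 3, 3]
orange 40 -1 True True [3, 3, 3, 3, 3, 3, 3]
```

```bash
cat > hm.py <<'E'
from h import *
im=r.get_image("scene"); im2=r.get_image("top")
def cloud(im):
    M,o=cam(im); v,u=np.mgrid[0:480:2,0:640:2]; uv=np.stack([u.ravel(),v.ravel()],1)
    d=dirs(im,uv,M); z=im["z_map"][::2,::2].ravel(); return (o+d*z[:,None])[z>0]
P=np.vstack([cloud(im),cloud(im2)])
xs=np.arange(.3,1.0,.05); ys=np.arange(.6,-.5,-.05)
print("cm heights; cols y:",(ys*100).round().astype(int))
for x in xs[::-1]:
    row=[]
    for y in ys:
        m=(abs(P[:,0]-x)<.025)&(abs(P[:,1]-y)<.025)
        row.append("%3d"%round(P[m,2].max()*100) if m.any() else "  .")
    print("%.2f"%x," ".join(row))
E
python3 hm.py
```

```text
cm heights; cols y: [ 60  55  50  45  40  35  30  25  20  15  10   5   0  -5 -10 -15 -20 -25
 -30 -35 -40 -45]
0.95   1   1   1   1   1   2   1   1   1   2  15  12  10  15  16  15  14  14  15   2   3   3
0.90   1   3   2   1   0   0   1   3  32  30  15  14  14  15  16  15  14  14  15   5   4   4
0.85  31  39   2   1   0   2  16  55  54   1  15  14  15  15  16  16  13  14  15   3   4   4
0.80  39  38   1   1   1  56  55  53   2  15  15   2  15  15  13  13  13  13  15   4   4   4
0.75  39   3   2   1  57  59  58  54   3  15  15  15  15  15  16  15  15  16  15   4   4   4
0.70   3   4   1   1  57  59  58  55   2   4   3   2   2   4   5   4   1  15   1   4   3   5
0.65   2   2   1  11  55  57  56   2   3   5   4   4   1   4   4   4   1   1   1   1   1   1
0.60   5   5  16  13   1   3   3   3   4   4   4   2   1   5   5   4  20  20   4   4   6   5
0.55   4  20  17   4   1   2   1   1   3   3  76   1   1   2   2  16  21  22  16   5  19  19
0.50   6  20   6   1   1   1   2   2  54  78  78  78  53   4   5   5  21  20   4   4  19  19
0.45   3   5   1   2   4   1   2   4  54  78  79  78  53   2   4   3   1   4   4   1   5   5
0.40   4   5   1   3   4   1   2   4   3  78  79  79  76   0   3   2   2   4   2   1   1   1
0.35   5   2   1   2   1   1   1   2   1   2  79  80  79   1   1   1   1   1   1   1   2   1
0.30   1   1   1   1   1   1   1   2   1   1  78  80  80  77   0   1   1   1   1   1   1   1
```

Run:
```python
from h import *
im=r.get_image("scene"); im2=r.get_image("top")
from hm import cloud
for n,i in(("scene",im),("top",im2)):
    P=cloud(i); m=(P[:,0]>.58)&(P[:,0]<.9)&(P[:,1]>.1)&(P[:,1]<.5)&(P[:,2]>.15)
    Q=P[m]
    for z in np.arange(.15,.65,.05):
        k=Q[(Q[:,2]>=z)&(Q[:,2]<z+.05)]
        if len(k): print(n,"z%.2f"%z,len(k),k[:,:2].min(0).round(3),k[:,:2].max(0).round(3))
print("box edge",toplane(im2,[(325,180),(450,180),(390,178)],.15))
P=cloud(im2); m=(P[:,0]>.68)&(P[:,0]<.9)&(P[:,1]>-.35)&(P[:,1]<.2)&(P[:,2]>.10)&(P[:,2]<.2); print(P[m].min(0))
save("lamp",cv2.resize(im["pixels"][30:230,260:440],None,fx=3,fy=3))
```

```text
cm heights; cols y: [ 60  55  50  45  40  35  30  25  20  15  10   5   0  -5 -10 -15 -20 -25
 -30 -35 -40 -45]
0.95   1   1   1   1   1   1   1   1   1   1  15  13   9  15  15  14  14  15  15   2   3   2
0.90   1   2   2   1   0   0   1  27  32  31  15  14  15  15  16  15  14  14  15   3   4   4
0.85  26  39   2   2   0   2  53  56  54   1  15  14  16  16  16  16  14  13  15   3   4   4
0.80  38  39   1   1   1  56  55  53   3  15  16   2  15  15  14  13  13  13  15   4   4   4
0.75  39   4   1   1  57  59  58  54   3  14  15  15  15  15  15  15  15  15  15   4   4   4
0.70   4   4   2   1  57  59  59  55   2   4   2   2   2   4   5   4   2   2   1   3   4   4
0.65   1   2  12  12  54  56  56   2   2   5   4   4   1   4   5   4   1   1   2   1   1   2
0.60   4   5  16   1   1   3   3   3   4   4   4   1   2   4   4   5  20  20   4   4   5   6
0.55   5  20  17   3   2   2   2   1   3   3  76   1   0   2   2  16  22  21  16   5  19  20
0.50   6  20   6   1   1   2   2   2  54  78  79  77  53   5   5   5  21  21   5   5  19  19
0.45   4   5   2   2   4   1   1   3  54  78  79  78  53   
[... 534 characters left out ...]
z0.40 15 [0.829 0.221] [0.855 0.248]
scene z0.45 50 [0.698 0.229] [0.835 0.285]
scene z0.50 219 [0.66  0.215] [0.845 0.312]
scene z0.55 138 [0.672 0.248] [0.836 0.362]
top z0.15 37 [0.595 0.114] [0.844 0.494]
top z0.20 21 [0.827 0.215] [0.864 0.259]
top z0.25 26 [0.853 0.173] [0.89  0.232]
top z0.30 5 [0.861 0.173] [0.881 0.224]
top z0.35 6 [0.842 0.213] [0.862 0.234]
top z0.40 3 [0.833 0.223] [0.844 0.233]
top z0.45 32 [0.687 0.233] [0.841 0.28 ]
top z0.50 203 [0.654 0.22 ] [0.842 0.406]
top z0.55 457 [0.661 0.239] [0.84  0.398]
box edge [[ 0.73028139  0.11112904  0.15      ]
 [ 0.71991105 -0.27901569  0.15      ]
 [ 0.73125201 -0.09185527  0.15      ]]
[ 0.72584243 -0.29210283  0.10038392]
```

View pics/lamp.png

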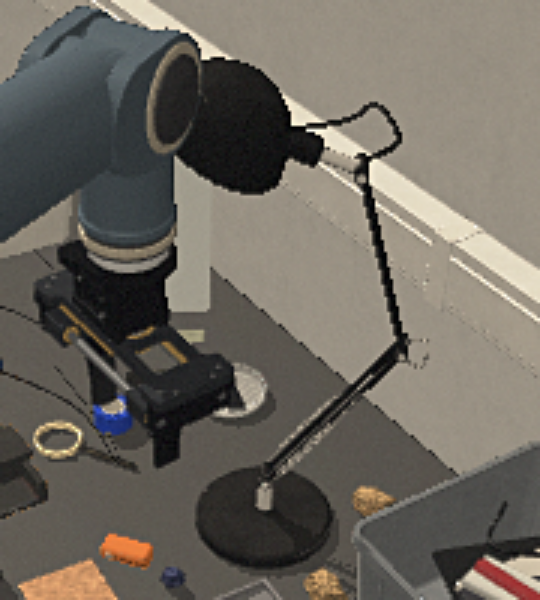

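Run:
```python
from t import *
for n,t,s,az in (("purple",45,.032,-40),("green",50,.038,15),("orange",50,.038,0)):
    for f in (1,-1):
        p0,M0,p1,M1=plan(n,np.radians(t),f,s=s,az=np.radians(az))
        print(n,f)
        for p,M in((p0-M0[:,2]*.1,M0),(p0,M0),(p1+[0,0,.1],M1),(p1,M1)):
            q=r.inverse_kinematics(p,quat(M)); print("   ",p.round(3),None if q is None else np.round(q,2))
```

```text
purple 1
    [0.68  0.194 0.085] [-0.18  1.08 -0.81  1.2   1.04  1.9   1.94]
    [0.667 0.125 0.014] [ 0.01  1.2  -1.    1.35  1.23  1.91  1.83]
    [0.667 0.126 0.182] [ 0.89  0.78 -1.34  2.04  1.3   0.34  1.04]
    [0.667 0.126 0.082] [ 0.78  0.88 -1.15  2.09  1.96  0.28  0.47]
purple -1
    [0.68  0.194 0.085] [-0.26  1.02 -0.62  1.21  0.92  1.81 -1.15]
    [0.667 0.125 0.014] [-0.02  1.17 -0.94  1.35  1.19  1.87 -1.3 ]
    [0.667 0.126 0.182] [ 0.89  0.78 -1.34  2.04  1.3   0.34 -2.11]
    [0.667 0.126 0.082] [ 0.3   0.56 -0.44  2.12  4.17  0.26  1.16]
green 1
    [0.58  0.043 0.079] [ 0.97  0.97 -1.05  1.86 -0.1   0.76  0.16]
    [0.585 0.119 0.015] [ 0.88  1.13 -1.11  1.9   0.14  0.57 -0.05]
    [0.586 0.121 0.187] [ 0.15  0.84 -1.19  1.7   1.16  1.82 -1.08]
    [0.586 0.121 0.087] [ 0.09  0.93 -1.07  1.76  1.22  1.7  -1.19]
green -1
    [0.58  0.043 0.079] [ 0.71  0.76 -0.61  1.87 -0.62  0.86 -2.53]
    [0.585 0.119 0.015] [ 0.58  0.86 -0.61  1.91 -0.71  0.68 -2.46]
    [0.586 0.121 0.187] [ 0.15  0.83 -1.18  1.7   1.16  1.81  2.06]
    [0.586 0.121 0.087] [ 0.14  1.01 -1.18  1.76  1.29  1.8   1.93]
orange 1
    [0.425 0.058 0.079] [ 0.95  0.67 -0.78  2.22 -0.66  0.7   0.74]
    [0.432 0.135 0.015] [ 0.69  0.77 -0.66  2.27 -1.    0.52  1.03]
    [0.433 0.135 0.187] [ 0.11  0.74 -1.21  1.87  0.84  1.8  -1.49]
    [0.433 0.135 0.087] [ 0.03  0.85 -1.07  1.93  0.92  1.66 -1.58]
orange -1
    [0.425 0.058 0.079] [ 0.97  0.68 -0.81  2.22 -0.63  0.68 -2.43]
    [0.432 0.135 0.015] [ 0.88  0.9  -0.92  2.26 -0.57  0.37 -2.51]
    [0.433 0.135 0.187] [ 0.1   0.72 -1.18  1.87  0.83  1.78  1.67]
    [0.433 0.135 0.087] [ 0.08  0.93 -1.18  1.93  0.97  1.75  1.5 ]
```

Run:
```python
from t import *
r.goto_joints([-.25,.17,0,1.62,0,1.35,-1.0])
o=r.observe();print(o["time_s"],o["position"],rot(o["eef_rot"]).round(2).tolist())
for n,t,s,az in (("purple",45,.032,-40),("green",50,.038,15),("orange",50,.038,0)):
    for f in (1,-1):
        p0,M0,p1,M1=plan(n,np.radians(t),f,s=s,az=np.radians(az))
        print(n,f)
        for p,M in((p0-M0[:,2]*.1,M0),(p0,M0),(p1+[0,0,.1],M1),(p1,M1)):
            q=r.inverse_kinematics(p,quat(M)); print("   ",p.round(3),None if q is None else np.round(q,2))
```

```text
5.3 [0.54304304 0.09578892 0.36769059] [[0.68, 0.73, 0.0], [0.73, -0.68, 0.0], [0.0, 0.0, -1.0]]
purple 1
    [0.68  0.194 0.085] [-0.18  1.08 -0.81  1.2   1.04  1.9   1.94]
    [0.667 0.125 0.014] [ 0.01  1.2  -1.    1.35  1.23  1.91  1.83]
    [0.667 0.126 0.182] [ 0.86  0.71 -1.26  2.04  1.2   0.26  1.11]
    [0.667 0.126 0.082] [ 0.78  0.88 -1.15  2.09  1.96  0.28  0.47]
purple -1
    [0.68  0.194 0.085] [-0.53  0.93 -0.08  1.23  0.59  1.6  -0.96]
    [0.667 0.125 0.014] [-0.5   0.95 -0.01  1.39  0.59  1.41 -0.98]
    [0.667 0.126 0.182] [ 0.86  0.71 -1.26  2.04  1.19  0.26 -2.03]
    [0.667 0.126 0.082] [ 0.3   0.56 -0.44  2.12  4.17  0.26  1.16]
green 1
    [0.58  0.043 0.079] [ 0.52  0.7  -0.35  1.88 -0.81  0.96  0.78]
    [0.585 0.119 0.015] [ 0.6   0.87 -0.63  1.91 -0.69  0.67  0.67]
    [0.586 0.121 0.187] [-0.51  0.51 -0.12  1.74  0.71  1.31 -0.76]
    [0.586 0.121 0.087] [-0.55  0.64 -0.07  1.8   0.75  1.16 -0.88]
green -1
    [0.58  0.043 0.079] [ 0.2   0.67  0.09  1.9  -1.04  1.14 -2.18]
    [0.585 0.119 0.015] [ 0.32  0.77 -0.24  1.93 -1.03  0.86 -2.21]
    [0.586 0.121 0.187] [ 0.15  0.83 -1.18  1.7   1.16  1.81  2.06]
    [0.586 0.121 0.087] [ 0.14  1.01 -1.18  1.76  1.29  1.8   1.93]
orange 1
    [0.425 0.058 0.079] [ 0.64  0.55 -0.38  2.24 -0.93  0.86  1.01]
    [0.432 0.135 0.015] [ 1.05  1.13 -1.2   2.26  0.38  0.36 -0.28]
    [0.433 0.135 0.187] [-0.58  0.41 -0.17  1.91  0.52  1.42 -1.08]
    [0.433 0.135 0.087] [-0.6   0.56 -0.15  1.97  0.56  1.24 -1.19]
orange -1
    [0.425 0.058 0.079] [ 0.52  0.54 -0.24  2.24 -0.99  0.91 -2.08]
    [0.432 0.135 0.015] [ 0.79  0.83 -0.79  2.27 -0.83  0.44 -2.27]
    [0.433 0.135 0.187] [ 0.1   0.72 -1.18  1.87  0.83  1.78  1.67]
    [0.433 0.135 0.087] [ 0.08  0.93 -1.18  1.93  0.97  1.75  1.5 ]
```

```bash
cat >> h.py <<'E'
def st(msg=""):
    o=r.observe(); print(msg,"t=%.1f"%o["time_s"],o["position"].round(4),"F",o["force"].round(1),"g %.3f"%o["gripper_width"],"q",o["joint_pos"].round(2)); return o
def lower(zmin,step=.0015,thr=2.0,vel=.03):
    """step straight down until contact force or zmin"""
    f0=r.observe()["force"][2]
    while True:
        o=r.observe(); p=o["position"]
        if o["force"][2]-f0>thr: print("contact z=%.4f dF=%.1f"%(p[2],o["force"][2]-f0)); return True
        if p[2]<=zmin: print("reached zmin, dF=%.1f"%(o["force"][2]-f0)); return False
        r.move_straight(p-[0,0,step],vel=vel)
E
python3 - <<'E'
from t import *
p0,M0,p1,M1=plan("purple",np.radians(45),-1,s=.032,az=np.pi)
r.grip(.62)
r.movep([.54,0,.2],quat(M0)); st("stage")
r.move_straight(p0-M0[:,2]*.09,vel=.2)
im,t=wrist(); save("pur1",im["pixels"])
r.move_straight(p0,vel=.08); st("at grasp")
r.grip(.1); st("gripped")
E
```

```text
stage t=6.9 [0.5407 0.     0.2008] F [ 0.5 -0.3  0.3] g 0.618 q [-0.4   0.5  -0.04  1.77  0.63  1.44 -0.9 ]
at grasp t=9.7 [0.6677 0.1292 0.0187] F [-3.9  9.3 19. ] g 0.616 q [-0.48  0.94 -0.05  1.38  0.61  1.43 -1.  ]
gripped t=10.3 [0.6693 0.1256 0.0165] F [4.2 3.7 9.5] g 0.356 q [-0.48  0.95 -0.04  1.38  0.61  1.42 -1.  ]
```

View pics/pur1.png

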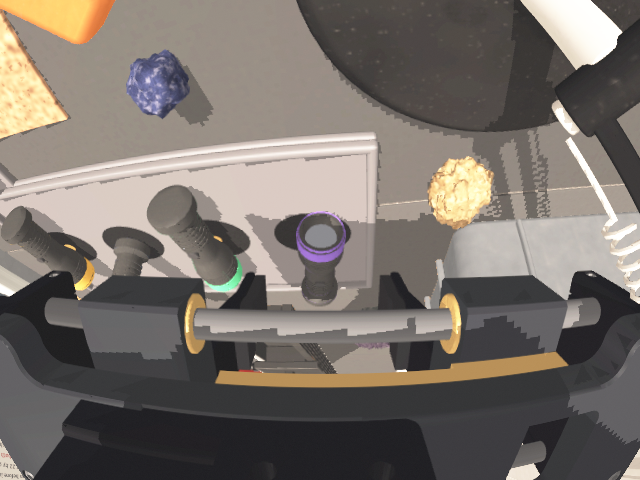

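```bash
cat >> t.py <<'E'
def place(name,stage,qsign,extra_lift,M1,pre=.06):
    """after gripping: lift, go to stage, roll, stand on pad"""
    hd,tl,k=T[name]; mid=np.append((np.array(hd)+np.array(tl))/2,.022)
    o=r.observe(); p=o["position"]; M=rot(o["eef_rot"]); m=M.T@(mid-p)
    print("mid in tool",m.round(4))
    r.move_straight(p+np.array([0,0,extra_lift]),vel=.12); st("lift")
    r.move_straight(stage,vel=.2)
    q=np.array(r.observe()["joint_pos"]); q[6]+=qsign*np.pi; r.goto_joints(q); st("rolled")
    p1=np.append(pads[k],.058)-M1@m
    r.move_straight(stage,quat(M1),vel=.1)
    r.move_straight(p1+[0,0,pre],vel=.2)
    r.move_straight(p1+[0,0,.006],vel=.08); st("above")
    im,t=wrist(); save(name+"_pl",im["pixels"])
    s=r.get_image("scene"); save(name+"_sc",cv2.resize(s["pixels"][180:330,240:420],None,fx=3,fy=3))
    return p1
E
python3 - <<'E'
from t import *
p0,M0,p1,M1=plan("purple",np.radians(45),-1,s=.032,az=np.pi)
print(place("purple",np.array([.58,0,.22]),1,.085,M1))
E
```

```text
mid in tool [-0.0218 -0.0024  0.0139]
lift t=11.2 [0.6687 0.1255 0.1008] F [-0.6  0.  -1.6] g 0.353 q [-0.48  0.85 -0.04  1.36  0.6   1.52 -0.93]
rolled t=14.9 [0.5802 0.001  0.2189] F [ 0.8 -0.2 -1.4] g 0.357 q [-0.38  0.53 -0.03  1.67  0.64  1.48  2.3 ]
above t=16.9 [0.6571 0.1164 0.0894] F [ 0.1 -0.1 -0.8] g 0.358 q [-0.47  0.84 -0.05  1.41  0.6   1.49  2.19]
[0.65685072 0.11628986 0.08319734]
```

View pics/purple_pl.png

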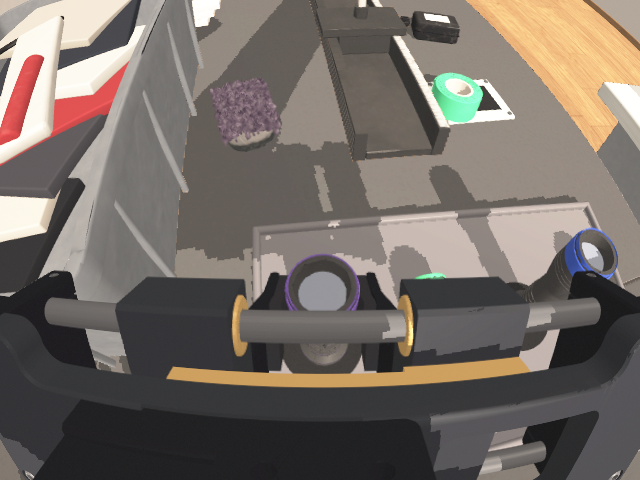

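View pics/purple_sc.png

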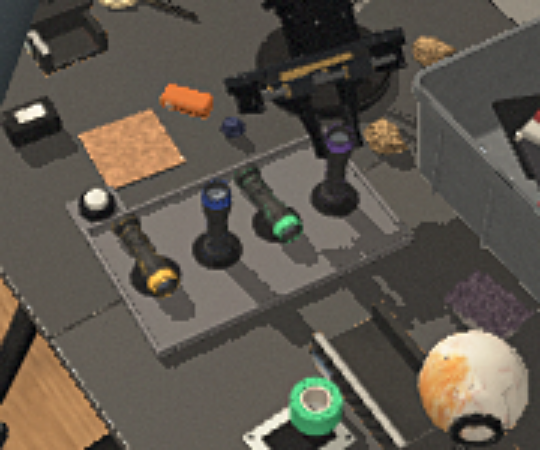

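```bash
sed -i 's/; print("mid in tool",m.round(4))/\n    print("mid in tool",m.round(4)); m[1]=0/; s/^    print("mid in tool",m.round(4))$/    print("mid in tool",m.round(4)); m[1]=0/' t.py
python3 - <<'E'
from t import *
p0,M0,p1,M1=plan("purple",np.radians(45),-1,s=.032,az=np.pi)
p=r.observe()["position"]; r.move_straight(np.array([0.65685072,0.11628986,p[2]])+M1[:,1]*-.0024,vel=.03)
lower(.078); st()
r.grip(.55); st("open")
p=r.observe()["position"]; r.move_straight(p-M1[:,2]*.02,vel=.05)
r.move_straight(p-M1[:,2]*.07+[0,0,.0],vel=.12); st()
s=r.get_image("scene"); save("pur_done",cv2.resize(s["pixels"][180:330,240:420],None,fx=3,fy=3))
E
```

```text
contact z=0.0852 dF=7.2
 t=18.3 [0.6593 0.1156 0.0852] F [-1.3  0.7  5.5] g 0.357 q [-0.47  0.85 -0.04  1.41  0.61  1.48  2.19]
open t=18.9 [0.6592 0.1156 0.0837] F [-0.   0.5 -0.4] g 0.549 q [-0.47  0.85 -0.04  1.41  0.61  1.48  2.19]
 t=20.1 [0.6684 0.1638 0.1329] F [-0.3 -0.4 -0.3] g 0.549 q [-0.52  0.84 -0.05  1.3   0.58  1.61  2.22]
```

View pics/pur_done.png

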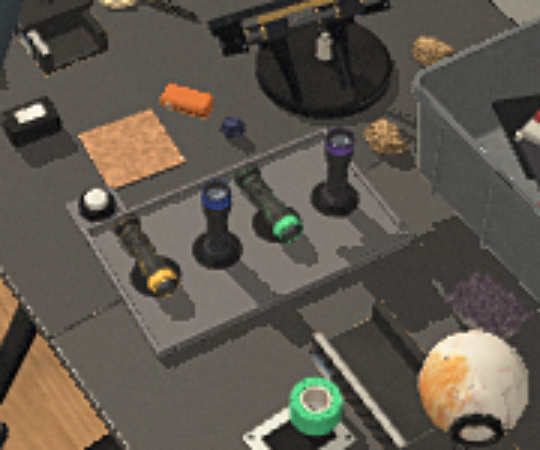

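```bash
sed -i 's/^DEL=.*/DEL=.0065/' t.py
python3 - <<'E'
from t import *
r.move_straight([.55,.05,.20],vel=.15)
o=r.observe(); r.move_straight(o["position"]+[-.04,-.02,.1],vel=.2)
r.goto_joints([0,.3,-.1,1.75,-.3,1.1,.3]); st("neutral")
p0,M0,p1,M1=plan("green",np.radians(40),1,s=.038,az=np.pi)
r.grip(.62)
for p,M in((np.array([.55,-.03,.25]),M0),(p0-M0[:,2]*.09,M0),(p0,M0),(p1+[0,0,.1],M1),(p1,M1)):
    q=r.inverse_kinematics(p,quat(M)); print("   ",p.round(3),None if q is None else np.round(q,2))
E
```

```text
neutral t=23.9 [0.5718 0.096  0.2504] F [ 0.5 -0.1 -0.3] g 0.554 q [-0.    0.3  -0.1   1.75 -0.3   1.1   0.3 ]
    [ 0.55 -0.03  0.25] [ 0.37  0.37 -0.05  1.8  -0.69  1.27  0.58]
    [0.581 0.057 0.086] [ 0.3   0.59 -0.17  1.91 -0.8   0.91  0.69]
    [0.584 0.114 0.017] [ 0.28  0.7  -0.27  1.94 -0.86  0.73  0.73]
    [0.585 0.133 0.192] [ 0.15  0.48 -0.05  1.89 -1.    1.1  -2.46]
    [0.585 0.133 0.092] [ 0.29  0.64 -0.24  1.93 -0.99  0.92 -2.34]
```

Run:
```python
from t import *
p0,M0,p1,M1=plan("green",np.radians(40),1,s=.038,az=np.pi)
r.movep([.55,-.03,.25],quat(M0)); 
r.move_straight(p0-M0[:,2]*.09,vel=.2)
im,t=wrist(); save("gr1",im["pixels"])
r.move_straight(p0+[0,0,.006],vel=.1); st("near")
r.move_straight(p0,vel=.04); st("at")
r.grip(.1); st("gripped")
s=r.get_image("scene"); save("gr_sc",cv2.resize(s["pixels"][180:330,240:420],None,fx=3,fy=3))
```

```text
near t=27.1 [0.5848 0.1138 0.0233] F [-0.3 -0.   0.3] g 0.616 q [ 0.22  0.68 -0.19  1.94 -0.91  0.76  0.76]
at t=27.4 [0.5843 0.1141 0.0169] F [ 0.1 -0.5 -0.9] g 0.620 q [ 0.23  0.7  -0.19  1.94 -0.91  0.76  0.77]
gripped t=27.9 [0.5843 0.1145 0.0171] F [1.1 0.4 0.2] g 0.355 q [ 0.23  0.69 -0.2   1.94 -0.91  0.76  0.77]
```

View pics/gr1.png

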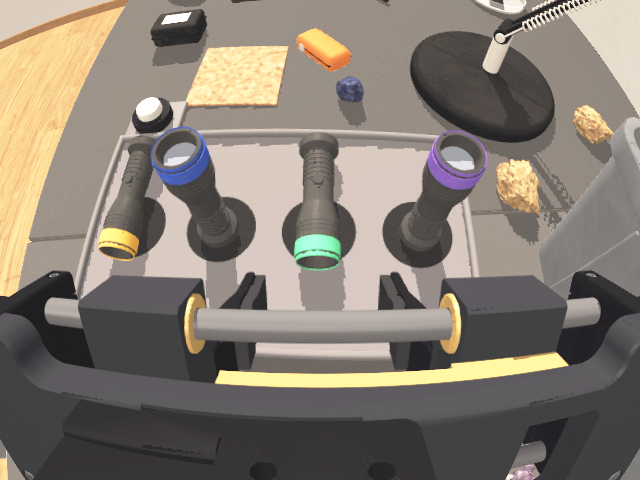

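View pics/gr_sc.png

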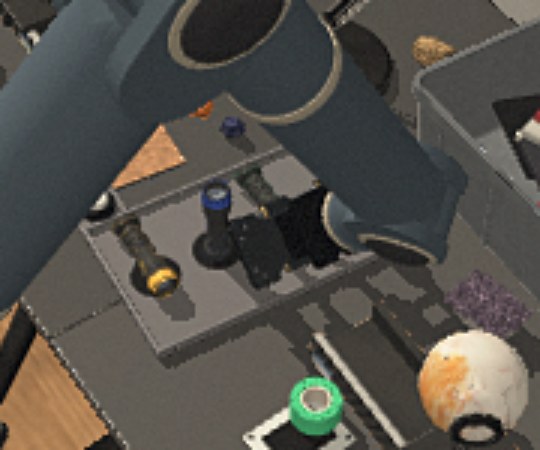

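Run:
```python
from t import *
p0,M0,p1,M1=plan("green",np.radians(40),1,s=.038,az=np.pi)
p1=place("green",np.array([.56,-.04,.25]),-1,.15,M1); print(p1)
```

```text
mid in tool [0.0291 0.     0.018 ]
lift t=29.4 [0.5838 0.1145 0.1662] F [-0.3 -0.1 -0.6] g 0.351 q [ 0.19  0.46 -0.14  1.89 -0.8   0.97  0.52]
rolled t=33.0 [ 0.5596 -0.0384  0.2494] F [-0.6  0.7 -1. ] g 0.354 q [ 0.37  0.39 -0.04  1.77 -0.69  1.28 -2.56]
above t=35.3 [0.5851 0.1334 0.098 ] F [ 0.  -0.5 -0.6] g 0.357 q [ 0.29  0.63 -0.23  1.93 -0.99  0.93 -2.35]
[0.58490977 0.13331349 0.09179587]
```

View pics/green_pl.png

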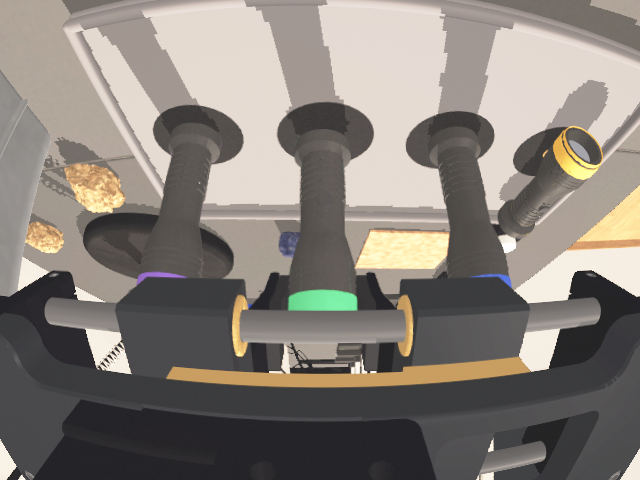

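```bash
cat >> t.py <<'E'
def release(M1,zmin):
    lower(zmin); st(); r.grip(.55)
    p=r.observe()["position"]; r.move_straight(p-M1[:,2]*.02,vel=.05)
    r.move_straight(p-M1[:,2]*.08,vel=.15); st("retreat")
E
python3 - <<'E'
from t import *
p0,M0,p1,M1=plan("green",np.radians(40),1,s=.038,az=np.pi)
release(M1,.087)
o=r.observe(); r.move_straight([.55,-.06,.25],vel=.25)
s=r.get_image("scene"); save("gr_done",cv2.resize(s["pixels"][180:330,240:420],None,fx=3,fy=3))
p0,M0,p1,M1=plan("orange",np.radians(40),1,s=.040,az=np.pi)
for p,M in((np.array([.43,-.03,.25]),M0),(p0-M0[:,2]*.09,M0),(p0,M0),(p1+[0,0,.1],M1),(p1,M1)):
    q=r.inverse_kinematics(p,quat(M)); print("   ",p.round(3),None if q is None else np.round(q,2))
E
```

```text
contact z=0.0919 dF=5.7
 t=36.7 [0.5855 0.1338 0.0919] F [-1.2 -0.9  5.1] g 0.356 q [ 0.29  0.64 -0.24  1.93 -1.    0.92 -2.34]
retreat t=38.4 [0.581  0.0729 0.142 ] F [ 0.3 -0.1  0.4] g 0.549 q [ 0.36  0.57 -0.19  1.89 -0.91  1.06 -2.39]
    [ 0.43 -0.03  0.25] [ 0.98  0.25 -0.64  2.02 -0.57  1.18  0.55]
    [0.426 0.07  0.086] [ 0.86  0.54 -0.79  2.24 -0.57  0.63  0.54]
    [0.431 0.128 0.017] [ 0.74  0.73 -0.83  2.27 -0.55  0.36  0.5 ]
    [0.434 0.147 0.194] [ 0.35  0.28 -0.26  2.23 -1.04  0.99 -2.37]
    [0.434 0.147 0.094] [ 0.62  0.55 -0.61  2.27 -1.01  0.69 -2.25]
```

View pics/gr_done.png

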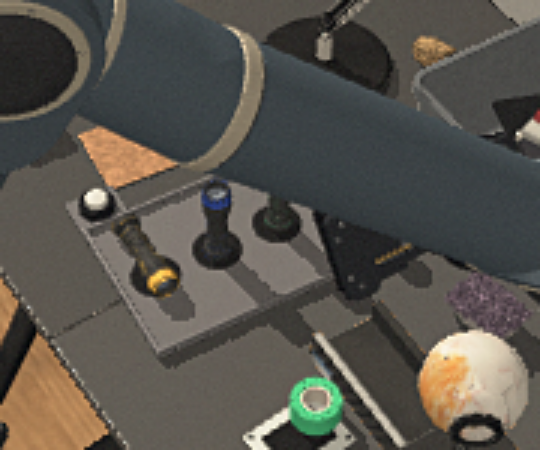

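Run:
```python
from t import *
r.goto_joints([.5,.3,-.2,2.0,-.75,1.1,.7]); st("neutral")
r.grip(.62)
p0,M0,p1,M1=plan("orange",np.radians(40),1,s=.040,az=np.pi)
for p,M in((np.array([.43,-.03,.25]),M0),(p0-M0[:,2]*.09,M0),(p0,M0),(p1+[0,0,.1],M1),(p1,M1)):
    q=r.inverse_kinematics(p,quat(M)); print("   ",p.round(3),None if q is None else np.round(q,2))
r.movep([.45,-.02,.25],quat(M0)); 
r.move_straight(p0-M0[:,2]*.09,vel=.2); st()
im,t=wrist(); save("or1",im["pixels"])
```

```text
neutral t=42.0 [ 0.4999 -0.001   0.2208] F [ 0.4  0.1 -1.1] g 0.549 q [ 0.5   0.3  -0.2   2.   -0.75  1.1   0.7 ]
    [ 0.43 -0.03  0.25] [ 0.56  0.2  -0.15  2.04 -0.67  1.24  0.66]
    [0.426 0.07  0.086] [ 0.44  0.43 -0.28  2.26 -0.89  0.78  0.85]
    [0.431 0.128 0.017] [ 0.57  0.64 -0.6   2.28 -0.9   0.46  0.83]
    [0.434 0.147 0.194] [ 0.49  0.3  -0.43  2.22 -1.    0.95 -2.41]
    [0.434 0.147 0.094] [ 0.62  0.55 -0.61  2.27 -1.01  0.69 -2.25]
 t=43.8 [0.4271 0.0699 0.0862] F [ 1.1 -0.2  0.6] g 0.618 q [ 0.44  0.43 -0.28  2.26 -0.89  0.78  0.85]
```

View pics/or1.png

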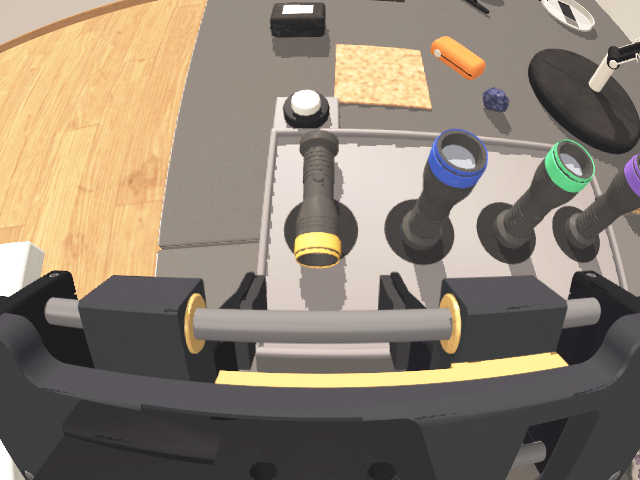

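Run:
```python
from t import *
p0,M0,p1,M1=plan("orange",np.radians(40),1,s=.040,az=np.pi)
r.move_straight(p0+[0,0,.006],vel=.1); r.move_straight(p0,vel=.04); st("at")
r.grip(.1); o=st("gripped")
if o["gripper_width"]>.3:
    p1=place("orange",np.array([.45,-.03,.25]),-1,.15,M1); print(p1)
```

```text
at t=45.2 [0.4311 0.1277 0.0169] F [ 0.   0.3 -1.1] g 0.617 q [ 0.47  0.61 -0.48  2.29 -1.02  0.51  0.94]
gripped t=45.7 [0.4311 0.1279 0.0171] F [0.3 0.3 0.5] g 0.354 q [ 0.47  0.61 -0.48  2.29 -1.02  0.51  0.94]
mid in tool [0.0306 0.0001 0.0192]
lift t=47.1 [0.4306 0.1279 0.1665] F [ 0.1 -0.3 -1.4] g 0.352 q [ 0.43  0.27 -0.41  2.22 -0.84  0.84  0.59]
rolled t=50.8 [ 0.4492 -0.0287  0.2494] F [-0.9  0.1 -1.2] g 0.355 q [ 0.62  0.24 -0.25  2.   -0.65  1.22 -2.53]
above t=53.1 [0.434  0.1473 0.1   ] F [-0.3  0.4 -0.2] g 0.352 q [ 0.6   0.53 -0.58  2.27 -1.03  0.72 -2.24]
[0.43369914 0.14740511 0.09377676]
```

```bash
ls -t pics|head -3
```

```text
orange_sc.png
orange_pl.png
or1.png
```

View pics/orange_pl.png

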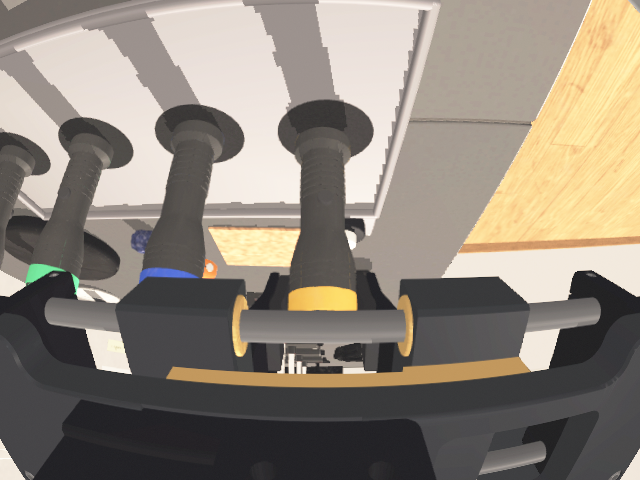

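Run:
```python
from t import *
p0,M0,p1,M1=plan("orange",np.radians(40),1,s=.040,az=np.pi)
release(M1,.089)
r.move_straight([.46,-.05,.30],vel=.25)
r.goto_joints([.3,.15,-.1,1.7,-.0,1.29,-1.3]); st("n")
r.grip(1.0)
r.movep([.41,-.06,.36],down(-np.pi/2)); st("view")
im,t=wrist(); save("v2",im["pixels"]); np.savez("v2.npz",p=t[0],q=t[1],px=im["pixels"])
save("v2c",cv2.resize(im["pixels"][60:260,160:560],None,fx=2,fy=2,interpolation=cv2.INTER_CUBIC))
```

```text
contact z=0.0935 dF=6.3
 t=54.5 [0.4342 0.148  0.0935] F [-1.4 -2.3  5.5] g 0.359 q [ 0.6   0.55 -0.59  2.27 -1.03  0.7  -2.23]
retreat t=56.2 [0.4286 0.0868 0.1438] F [-0.2  0.8  0. ] g 0.550 q [ 0.69  0.43 -0.52  2.22 -0.89  0.9  -2.32]
n t=58.3 [ 0.5091 -0.148   0.3411] F [0.  0.5 0.2] g 0.548 q [ 0.3   0.15 -0.1   1.7  -0.    1.29 -1.3 ]
view t=59.9 [ 0.41   -0.06    0.3605] F [-0.1 -0.3 -0.5] g 0.998 q [ 0.22 -0.07 -0.16  1.89 -0.01  1.32 -1.51]
```

View pics/v2.png

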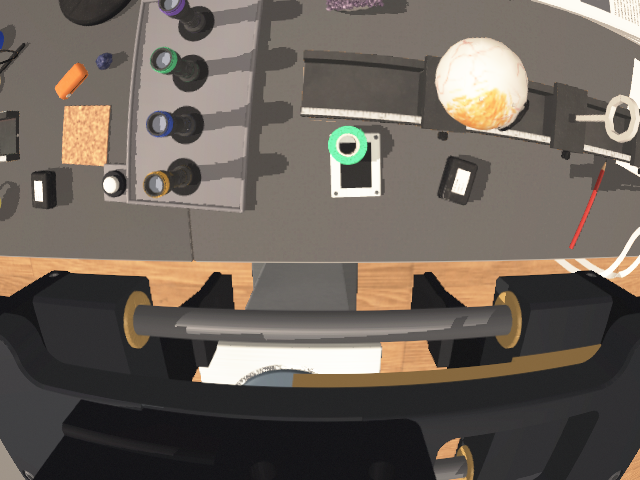

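Run:
```python
import cv2
p=cv2.imread("pics/v2.png")
cv2.imwrite("pics/v2p.png",cv2.resize(p[110:230,310:490],None,fx=4.4,fy=4.4,interpolation=cv2.INTER_CUBIC))
cv2.imwrite("pics/v2q.png",cv2.resize(p[90:230,20:220],None,fx=4,fy=4,interpolation=cv2.INTER_CUBIC))
```

```text
(no output)
```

View pics/v2p.png

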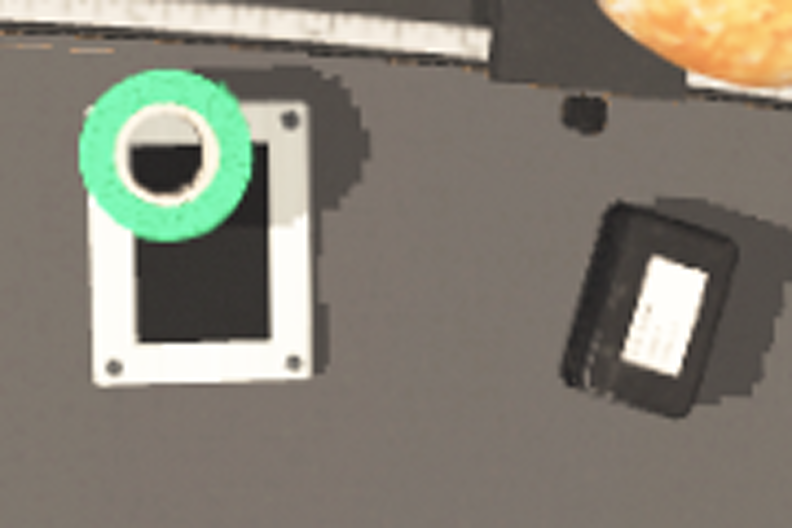

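View pics/v2q.png

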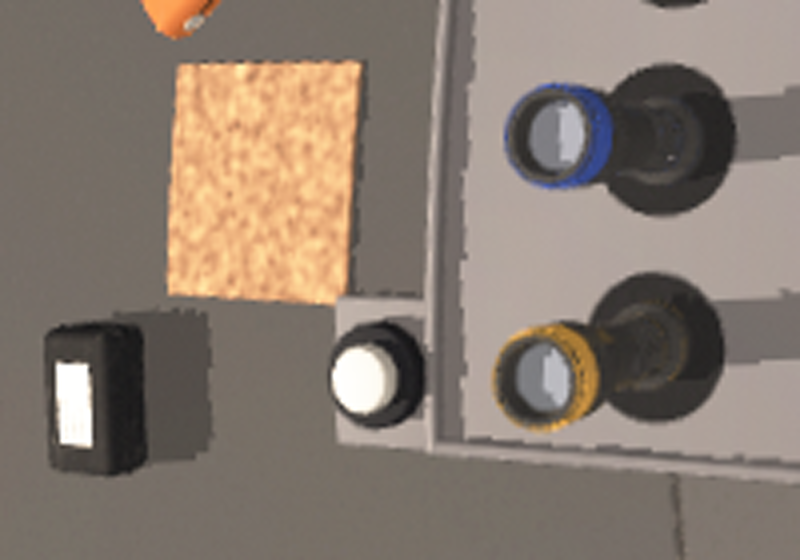

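```bash
cat > m2.py <<'E'
from h import *
d=np.load("v2.npz"); im=r.get_image("wrist"); t=(d["p"],d["q"])
C=lambda L:(np.array(L)+.5)/4.4-.5+[310,110]
D=lambda L:(np.array(L)+.5)/4-.5+[20,90]
P=lambda uv,z:toplane(im,uv,z,t)[:,:2]
def box(n,L,z):
    c=P(L,z);v=(c[0]+c[1]-c[2]-c[3]); print(n,c.mean(0).round(4),"yaw",np.degrees(np.arctan2(v[1],v[0])).round(1),[np.linalg.norm(c[i]-c[(i+1)%4]).round(4) for i in range(4)])
# green mask -> top face circle
hsv=cv2.cvtColor(d["px"],cv2.COLOR_RGB2HSV); m=cv2.inRange(hsv,(60,90,60),(90,255,255)); m[:, :310]=0; m[:110]=0; m[230:]=0
c=max(cv2.findContours(m,cv2.RETR_EXTERNAL,cv2.CHAIN_APPROX_NONE)[0],key=cv2.contourArea)
e,rad=cv2.minEnclosingCircle(c); print("mask circ",e,rad)
print("tape",P(C([(165,155),(165-86,155),(165+86,155)]),.033).round(4).tolist())
box("inlay",C([(135,143),(269,143),(271,341),(137,342)]),.005)
box("plate",C([(86,103),(309,101),(312,377),(95,386)]),.005)
print("plate right edge yaw",P(C([(309,101),(312,377)]),.005), P(C([(95,386),(312,377)]),.005))
box("ch2label",C([(653,255),(708,270),(676,376),(621,358)]),.03)
box("ch2top",C([(628,206),(738,240),(688,415),(577,382)]),.03)
box("mat",D([(177,63),(361,63),(345,303),(168,294)]),.003)
box("ch1label",D([(55,360),(91,362),(95,448),(58,448)]),.03)
print("button",P(D([(363,380)]),.027))
for k,(u,v) in {"blue":(664,139),"orange":(654,347)}.items(): print("pad",k,P(D([(u,v)]),.006))
E
python3 m2.py
```

```text
mask circ (347.4802551269531, 144.6243896484375) 20.021726608276367
tape [[0.4748, -0.0926], [0.4747, -0.0671], [0.4753, -0.1183]]
inlay [ 0.4466 -0.1069] yaw 1.3 [np.float64(0.0423), np.float64(0.0634), np.float64(0.043), np.float64(0.0634)]
plate [ 0.4467 -0.1063] yaw 2.0 [np.float64(0.0703), np.float64(0.0887), np.float64(0.0701), np.float64(0.0903)]
plate right edge yaw [[ 0.49237158 -0.13986624]
 [ 0.40372246 -0.14281366]] [[ 0.40026447 -0.07281433]
 [ 0.40372246 -0.14281366]]
ch2label [ 0.43  -0.253] yaw -14.8 [np.float64(0.0198), np.float64(0.0356), np.float64(0.0202), np.float64(0.0343)]
ch2top [ 0.4311 -0.2509] yaw -13.7 [np.float64(0.0397), np.float64(0.0588), np.float64(0.0404), np.float64(0.058)]
mat [0.5108 0.3204] yaw -7.0 [np.float64(0.0969), np.float64(0.0944), np.float64(0.095), np.float64(0.0965)]
ch1label [0.4286 0.4122] yaw -6.2 [np.float64(0.0225), np.float64(0.0361), np.float64(0.0234), np.float64(0.0376)]
button [[0.4296771  0.25772099]]
pad blue [[0.50967257 0.1354356 ]]
pad orange [[0.43409692 0.14255758]]
```

Run:
```python
from h import *
q=down(-np.pi/2)
r.movep([.4748,-.0926,.12],q)
r.move_straight([.4748,-.0926,.012],vel=.12); st("at")
r.grip(.3); st("grip")
r.move_straight([.4748,-.0926,.22],vel=.2)
r.movep([.5108,.3203,.20],q)
im,t=wrist(); save("tapeabove",im["pixels"])
r.move_straight([.5108,.3203,.022],vel=.15); st("over mat")
lower(.006,step=.001,thr=1.5); st()
r.grip(1.0); r.move_straight([.5108,.3203,.2],vel=.2)
st("done")
```

```text
at t=62.0 [ 0.4755 -0.0927  0.0127] F [-0.2 -0.4 -0.2] g 1.002 q [ 0.2   0.47 -0.11  2.15  0.1   0.53 -1.56]
grip t=62.7 [ 0.4748 -0.0926  0.0121] F [-0.5 -0.1  1.2] g 0.583 q [ 0.2   0.47 -0.11  2.15  0.1   0.53 -1.56]
over mat t=66.8 [0.5114 0.3208 0.023 ] F [ 0.7  1.  -0.5] g 0.586 q [-0.38  0.61 -0.34  1.86  0.3   0.72 -2.46]
contact z=0.0101 dF=3.6
 t=70.1 [0.5115 0.3208 0.0101] F [ 0.1 -0.4  3.2] g 0.588 q [-0.38  0.63 -0.33  1.86  0.31  0.7  -2.46]
done t=72.0 [0.5101 0.3197 0.1987] F [ 0.1 -0.8  0.1] g 0.999 q [-0.32  0.4  -0.41  1.72  0.18  1.06 -2.36]
```

View pics/tapeabove.png

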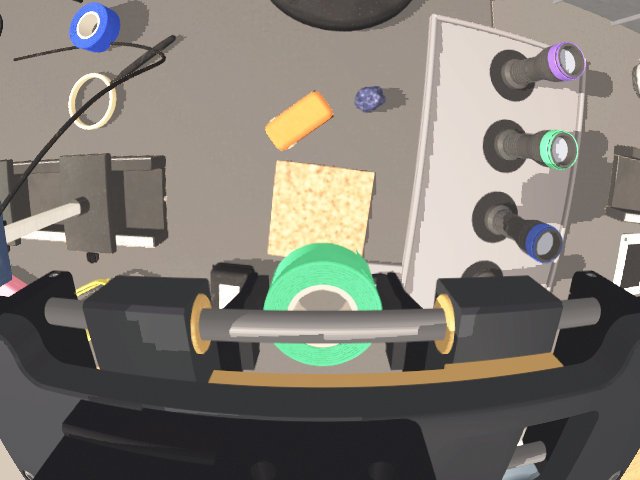

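Run:
```python
from h import *
r.movep([.38,.40,.22],down(-np.pi/2))
im,t=wrist(); save("c1",im["pixels"]); np.savez("c1.npz",p=t[0],q=t[1],px=im["pixels"])
st()
```

```text
t=72.8 [0.3808 0.3991 0.2192] F [ 0.5 -0.3  0.3] g 0.998 q [-0.51  0.31 -0.46  1.81  0.16  1.06 -2.61]
```

View pics/c1.png

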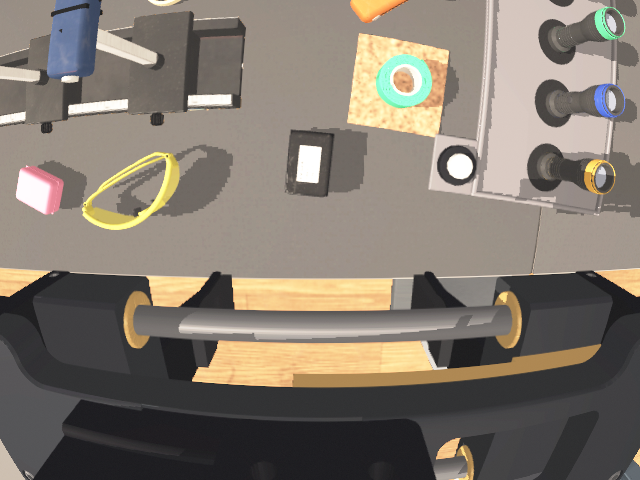

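Run:
```python
import cv2
p=cv2.imread("pics/c1.png")
cv2.imwrite("pics/c1z.png",cv2.resize(p[110:215,260:380],None,fx=5.5,fy=5.5,interpolation=cv2.INTER_CUBIC))
cv2.imwrite("pics/c1m.png",cv2.resize(p[20:150,335:465],None,fx=4.5,fy=4.5,interpolation=cv2.INTER_CUBIC))
```

```text
(no output)
```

View pics/c1z.png

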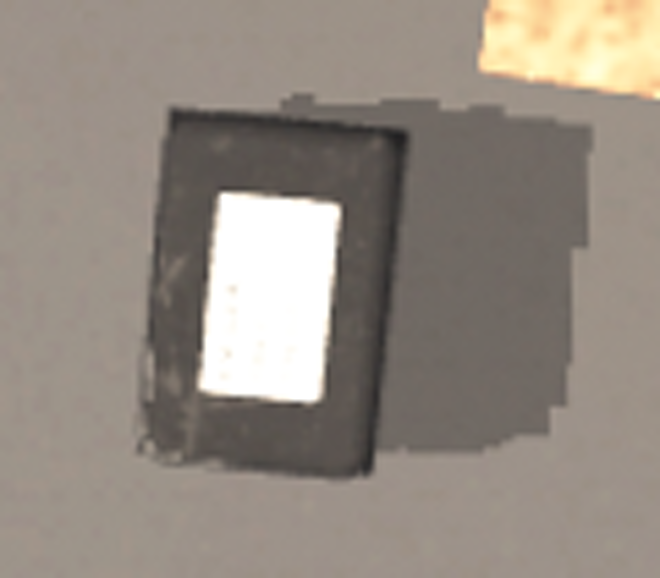

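View pics/c1m.png

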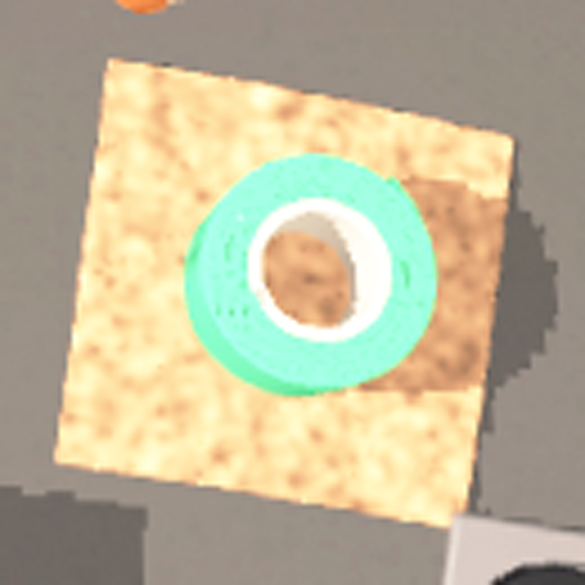

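```bash
cat > m3.py <<'E'
from h import *
d=np.load("c1.npz"); im=r.get_image("wrist"); t=(d["p"],d["q"])
C=lambda L:(np.array(L)+.5)/5.5-.5+[260,110]
D=lambda L:(np.array(L)+.5)/4.5-.5+[335,20]
P=lambda uv,z:toplane(im,uv,z,t)[:,:2]
def box(n,L,z):
    c=P(L,z);v=(c[0]+c[1]-c[2]-c[3]); w=c[1]+c[2]-c[0]-c[3]; print(n,c.mean(0).round(4),"yaw",np.degrees(np.arctan2(v[1],v[0])).round(1),np.degrees(np.arctan2(w[0],-w[1])).round(1),[np.linalg.norm(c[i]-c[(i+1)%4]).round(4) for i in range(4)])
box("label",C([(217,193),(341,204),(322,403),(198,390)]),.03)
box("top",C([(172,118),(398,133),(365,472),(145,458)]),.03)
box("mat",D([(109,59),(514,137),(467,527),(55,460)]),.003)
print("tape outer",P(D([(317,273)]),.034),"hole",P(D([(319,269)]),.034))
print("button",P(D([(0,0)]),.027)[0], P(np.array([(459.5,166)]),.027))
E
python3 m3.py
```

```text
label [0.4291 0.4124] yaw -5.7 -5.8 [np.float64(0.0212), np.float64(0.0345), np.float64(0.0215), np.float64(0.0342)]
top [0.4294 0.4124] yaw -5.2 -4.0 [np.float64(0.0385), np.float64(0.059), np.float64(0.0383), np.float64(0.0591)]
mat [0.511  0.3211] yaw -7.1 -7.0 [np.float64(0.0957), np.float64(0.0948), np.float64(0.0966), np.float64(0.0948)]
tape outer [[0.51022386 0.32245516]] hole [[0.51111542 0.32202583]]
button [0.57002786 0.38796532] [[0.43003161 0.26309564]]
```

Run:
```python
from h import *
q=down(np.radians(84.5)); c=np.array([.4292,.4124])
print(r.inverse_kinematics([*c,.1],q))
o=r.observe()
r.movep([*c,.15],q); st()
r.move_straight([*c,.05],vel=.15)
im,t=wrist(); save("c1b",im["pixels"])
r.move_straight([*c,.006],vel=.06); st("at")
r.grip(.3); st("grip")
r.move_straight([*c,.25],vel=.2)
q2=down(np.radians(92))
r.movep([.51,-.1066,.23],q2)
im,t=wrist(); save("pl",im["pixels"]); np.savez("pl.npz",p=t[0],q=t[1],px=im["pixels"]); st()
```

```text
[-0.14139202  0.69537244 -1.00268533  1.80643364  0.68124031  1.03044437
  0.06104062]
 t=75.1 [0.4293 0.4123 0.15  ] F [ 0.  -0.1 -0.1] g 1.002 q [-0.12  0.63 -1.03  1.77  0.61  1.1   0.12]
at t=76.9 [0.4292 0.4127 0.0062] F [ 0.6 -0.2 -0.1] g 1.000 q [-0.22  0.79 -0.88  1.86  0.79  0.88 -0.02]
grip t=77.7 [0.4292 0.4124 0.006 ] F [ 0.9 -0.4 -0. ] g 0.484 q [-0.22  0.79 -0.88  1.86  0.79  0.88 -0.02]
 t=81.0 [ 0.5103 -0.1052  0.2303] F [-0.4  0.3 -1.3] g 0.480 q [ 1.05  0.46 -1.21  1.84  0.47  1.17  1.29]
```

View pics/pl.png

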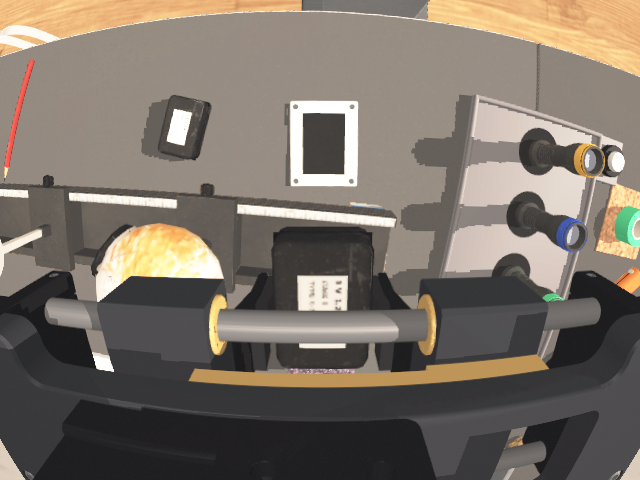

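View pics/c1b.png

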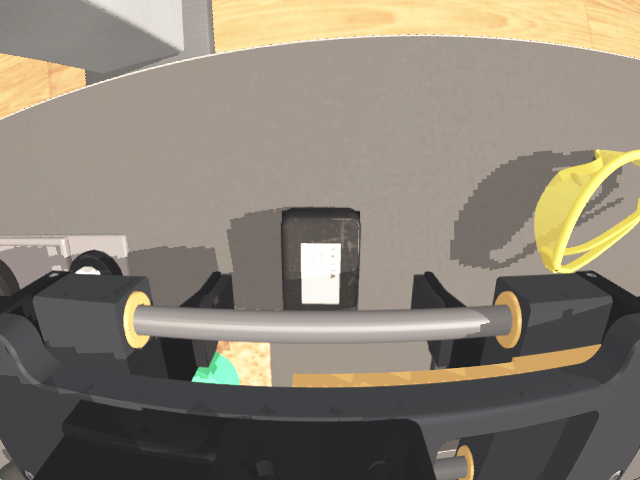

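```bash
cat > m4.py <<'E'
from h import *
def plate(im,t,px,roi):
    """plate outline & inlay -> plane -> min area rect"""
    x0,x1,y0,y1=roi
    g=cv2.cvtColor(px,cv2.COLOR_RGB2GRAY); up=cv2.resize(g[y0:y1,x0:x1],None,fx=4,fy=4,interpolation=cv2.INTER_CUBIC)
    M=(up>175).astype(np.uint8)*255
    cs,h=cv2.findContours(M,cv2.RETR_CCOMP,cv2.CHAIN_APPROX_NONE)
    i=max(range(len(cs)),key=lambda k:cv2.contourArea(cs[k]))
    ch=[k for k in range(len(cs)) if h[0][k][3]==i]; res=[]
    for k in [i]+sorted(ch,key=lambda k:-cv2.contourArea(cs[k]))[:1]:
        uv=(cs[k][:,0,:]+.5)/4-.5+[x0,y0]; w=toplane(im,uv,.005,t)[:,:2]
        res.append(cv2.minAreaRect((w*1000).astype(np.float32)))
    return res
if __name__=="__main__":
    d=np.load("pl.npz"); im=r.get_image("wrist"); t=(d["p"],d["q"])
    for q in plate(im,t,d["px"],(280,370,90,200)): print(q)
    C=lambda L:np.array(L,float)
    # charger 2 label
    g=cv2.cvtColor(d["px"],cv2.COLOR_RGB2GRAY); M=np.zeros_like(g); M[95:160,155:215]=(g[95:160,155:215]>185)*255
    c=max(cv2.findContours(M,cv2.RETR_EXTERNAL,cv2.CHAIN_APPROX_NONE)[0],key=cv2.contourArea)
    print("ch2 label",cv2.minAreaRect((toplane(im,c[:,0,:],.03,t)[:,:2]*1000).astype(np.float32)))
E
python3 m4.py
```

```text
((446.164794921875, -105.8517837524414), (90.22679138183594, 70.564453125), 2.0394833087921143)
((446.1359558105469, -106.35148620605469), (64.02789306640625, 44.1757698059082), 1.6162278652191162)
ch2 label ((429.5577392578125, -253.09632873535156), (20.66690444946289, 34.58544158935547), 75.85070037841797)
```

Run:
```python
from h import *
q=down(np.radians(91.9)); c=[.4463,-.1063]
r.move_straight([*c,.15],q,vel=.15)
r.move_straight([*c,.020],vel=.1); st("above")
lower(.008,step=.0015,thr=1.5); o=st()
r.grip(.75); r.move_straight([*c,.04],vel=.08); r.move_straight([*c,.2],vel=.2)
# charger 2
c2=[.4296,-.2531]; q2=down(np.radians(75.9))
r.grip(1.0)
r.movep([.47,-.2,.2],q2)
im,t=wrist(); save("c2",im["pixels"]); np.savez("c2.npz",p=t[0],q=t[1],px=im["pixels"]); st()
```

```text
above t=83.3 [ 0.4467 -0.1064  0.0205] F [ 0.3 -0.6 -1.9] g 0.481 q [ 0.89  0.63 -0.95  2.17  0.79  0.74  1.01]
contact z=0.0108 dF=15.2
 t=85.1 [ 0.4467 -0.1065  0.0108] F [-3.6 -0.3 13.3] g 0.482 q [ 0.87  0.64 -0.93  2.17  0.81  0.73  0.99]
 t=88.5 [ 0.4699 -0.1995  0.1999] F [-0.   1.  -0.4] g 1.002 q [ 1.2   0.44 -1.13  1.9   0.45  1.08  1.22]
```

View pics/c2.png

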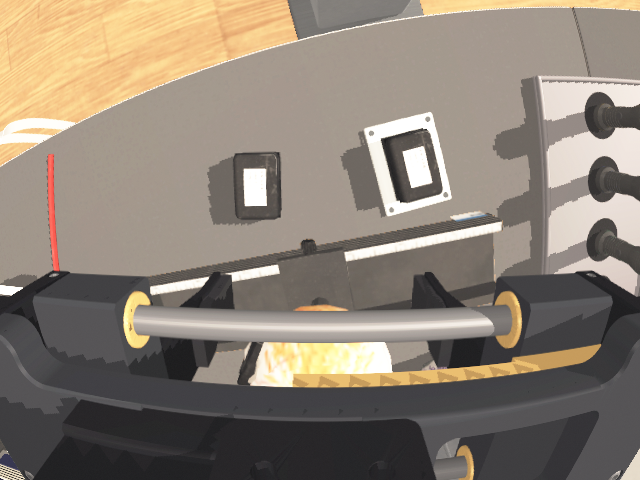

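```bash
cat > m5.py <<'E'
from h import *
def label(im,t,px,roi,z):
    x0,x1,y0,y1=roi; g=cv2.cvtColor(px,cv2.COLOR_RGB2GRAY); up=cv2.resize(g[y0:y1,x0:x1],None,fx=4,fy=4,interpolation=cv2.INTER_CUBIC)
    cs,_=cv2.findContours((up>185).astype(np.uint8)*255,cv2.RETR_EXTERNAL,cv2.CHAIN_APPROX_NONE)
    c=max(cs,key=cv2.contourArea); uv=(c[:,0,:]+.5)/4-.5+[x0,y0]
    return cv2.minAreaRect((toplane(im,uv,z,t)[:,:2]*1000).astype(np.float32))
if __name__=="__main__":
    d=np.load("c2.npz"); im=r.get_image("wrist"); t=(d["p"],d["q"])
    print("ch2",label(im,t,d["px"],(238,275,158,212),.03))
    print("ch1",label(im,t,d["px"],(398,433,142,193),.035))
    p=d["px"]; save("c2z",cv2.resize(p[100:225,350:470],None,fx=4.5,fy=4.5,interpolation=cv2.INTER_CUBIC))
E
python3 m5.py
```

```text
ch2 ((429.4044189453125, -253.05972290039062), (20.954660415649414, 34.36691665649414), 75.49134063720703)
ch1 ((446.3267822265625, -106.4752197265625), (34.982444763183594, 21.03363037109375), 1.6295682191848755)
```

View pics/c2z.png

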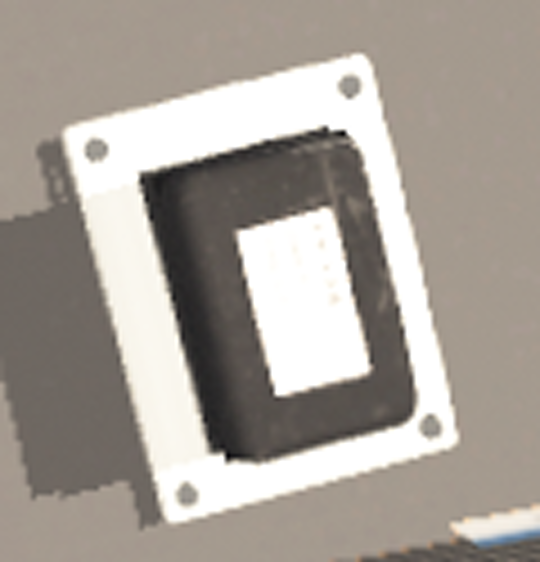

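Run:
```python
from h import *
c2=[.4295,-.2531]; q2=down(np.radians(75.7))
r.movep([*c2,.12],q2)
r.move_straight([*c2,.006],vel=.1); st("at")
r.grip(.3); st("grip")
r.move_straight([*c2,.18],vel=.2)
c=[.4463,-.1064]; q=down(np.radians(91.8))
r.movep([*c,.15],q)
r.move_straight([*c,.050],vel=.1); st("above")
lower(.037,step=.001,thr=1.5); st()
r.grip(.75); r.move_straight([*c,.08],vel=.06); r.move_straight([*c,.2],vel=.2)
r.move_straight([.51,-.12,.23],vel=.2)
im,t=wrist(); save("stk",im["pixels"]); np.savez("stk.npz",p=t[0],q=t[1],px=im["pixels"]); st()
s=r.get_image("scene"); save("stk_s",cv2.resize(s["pixels"][180:400,220:440],None,fx=2.7,fy=2.7,interpolation=cv2.INTER_CUBIC))
```

```text
at t=90.4 [ 0.43   -0.2533  0.0065] F [-0.7 -0.6  0.7] g 0.999 q [ 1.11  0.67 -0.87  2.09  0.77  0.74  1.06]
grip t=91.2 [ 0.4295 -0.2531  0.006 ] F [-0.1 -0.4  0.2] g 0.477 q [ 1.11  0.67 -0.87  2.09  0.77  0.74  1.06]
above t=94.0 [ 0.4468 -0.1064  0.0505] F [-0.1  0.6 -0.9] g 0.478 q [ 0.93  0.58 -1.01  2.15  0.71  0.79  1.07]
contact z=0.0410 dF=8.2
 t=96.5 [ 0.4468 -0.1065  0.041 ] F [-1.1  0.2  7.4] g 0.481 q [ 0.92  0.6  -0.99  2.15  0.74  0.78  1.05]
 t=99.3 [ 0.5082 -0.1193  0.2284] F [-0.1  0.2 -0.5] g 0.747 q [ 1.06  0.46 -1.2   1.84  0.47  1.17  1.31]
```

View pics/stk.png

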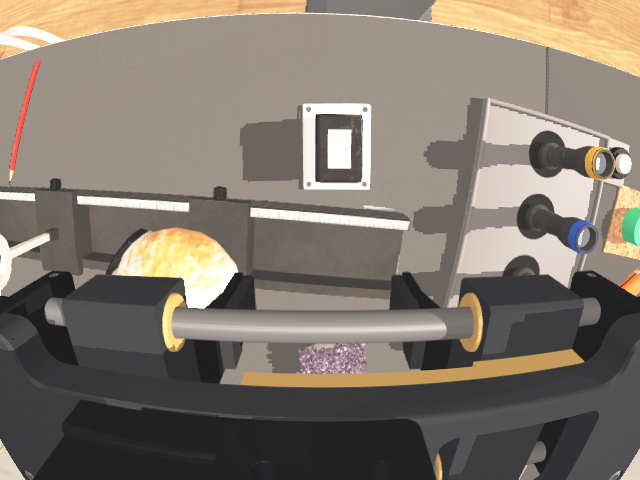

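View pics/stk_s.png

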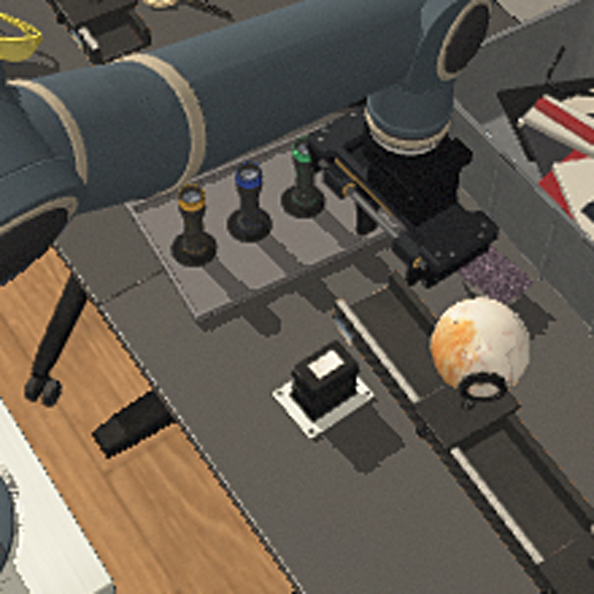

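Run:
```python
from h import *
from m5 import label
d=np.load("stk.npz"); im=r.get_image("wrist")
print("top ch",label(im,(d["p"],d["q"]),d["px"],(322,358,118,178),.065))
r.movep([.45,.05,.35],down(0)); 
r.movep([.43,.20,.33],down(0)); r.grip(0.)
im,t=wrist(); save("b1",im["pixels"]); np.savez("b1.npz",p=t[0],q=t[1],px=im["pixels"]); st()
im=r.get_image("top"); save("top2",cv2.resize(im["pixels"][180:310,210:470],None,fx=3,fy=3,interpolation=cv2.INTER_CUBIC))
```

```text
top ch ((447.0278015136719, -106.21186065673828), (34.44532775878906, 20.566173553466797), 1.9635778665542603)
 t=102.8 [0.43 0.2  0.33] F [-0.6  0.5 -0.6] g 0.008 q [ 0.51  0.19 -1.16  1.79  0.18  1.28 -0.69]
```

View pics/b1.png

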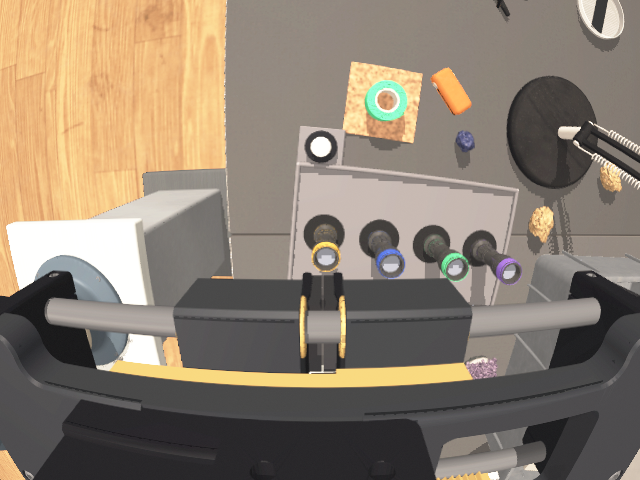

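View pics/top2.png

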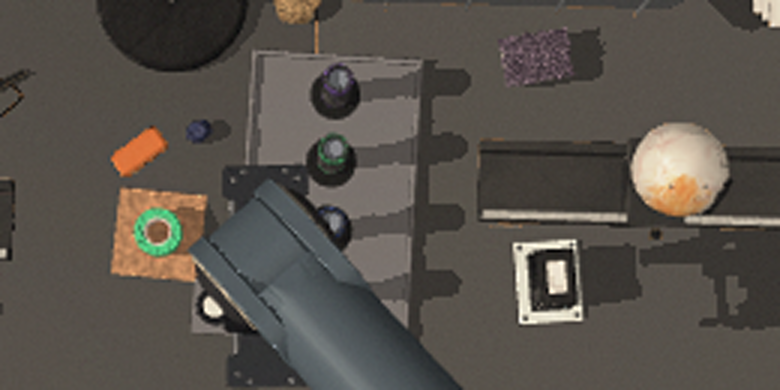

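Run:
```python
from h import *
d=np.load("b1.npz"); im=r.get_image("wrist"); t=(d["p"],d["q"]); g=cv2.cvtColor(d["px"],cv2.COLOR_RGB2GRAY)
M=np.zeros_like(g); M[134:160,308:334]=(g[134:160,308:334]>200)*255
c=max(cv2.findContours(M,cv2.RETR_EXTERNAL,cv2.CHAIN_APPROX_NONE)[0],key=cv2.contourArea); m=cv2.moments(c)
b=toplane(im,[(m["m10"]/m["m00"],m["m01"]/m["m00"])],.027,t)[0]; print("button",b)
q=down(0)
print(r.inverse_kinematics([b[0],b[1],.022],q))
r.movep([b[0],b[1],.12],q)
r.move_straight([b[0],b[1],.034],vel=.08); st("above")
f0=r.observe()["force"][2]
for z in np.arange(.030,.0165,-.001):
    r.move_straight([b[0],b[1],z],vel=.02); o=r.observe(); df=o["force"][2]-f0
    print("%.4f cmd %.4f dF %.1f"%(o["position"][2],z,df))
    if df>14: break
r.sleep(.2); s=r.get_image("scene"); print(r.observe()["position"],r.observe()["force"])
save("press",cv2.resize(s["pixels"][200:300,220:360],None,fx=5,fy=5,interpolation=cv2.INTER_CUBIC))
r.move_straight([b[0],b[1],.06],vel=.06); r.move_straight([b[0],b[1],.15],vel=.15); st("up")
```

```text
button [0.42979518 0.26111954 0.027     ]
[ 0.01618394  0.62994208 -0.83904471  2.07048143  0.69971449  0.7485516
 -1.26916008]
above t=105.0 [0.4301 0.2615 0.0344] F [-0.2 -0.2  0.3] g 0.007 q [ 0.04  0.62 -0.87  2.06  0.69  0.78 -1.26]
0.0300 cmd 0.0300 dF -1.4
0.0290 cmd 0.0290 dF -0.4
0.0279 cmd 0.0280 dF -0.6
0.0271 cmd 0.0270 dF 1.4
0.0261 cmd 0.0260 dF 1.2
0.0251 cmd 0.0250 dF 2.5
0.0241 cmd 0.0240 dF 3.1
0.0231 cmd 0.0230 dF 4.2
0.0224 cmd 0.0220 dF 7.7
0.0222 cmd 0.0210 dF 15.3
[0.42993999 0.26131068 0.02221821] [-2.26932193 -1.85848223 16.25916541]
up t=109.4 [0.4294 0.2604 0.1492] F [ 0.8 -0.2 -0.3] g 0.003 q [ 0.18  0.47 -1.03  1.97  0.49  0.97 -1.09]
```

View pics/press.png

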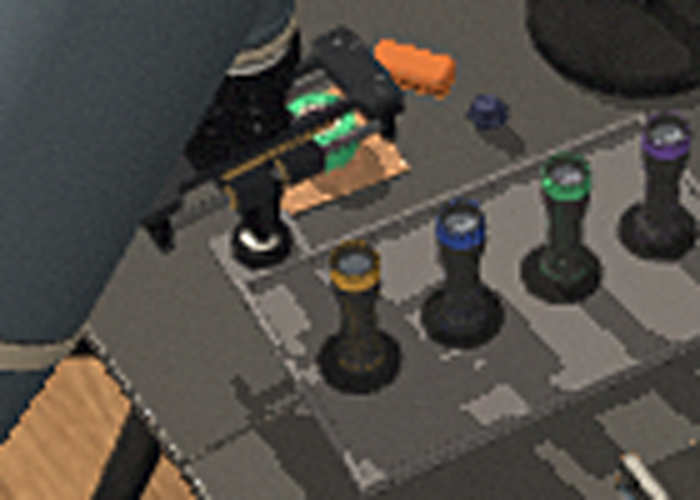

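Run:
```python
from h import *
b=[.430,.2611]
r.move_straight([*b,.034],vel=.1); f0=r.observe()["force"][2]
for z in [.028,.025,.0225,.0215,.0208,.020,.0192]:
    r.move_straight([*b,z],vel=.02); o=r.observe(); df=o["force"][2]-f0; print("%.4f dF %.1f"%(o["position"][2],df))
    if df>22: break
r.sleep(.2); print(r.observe()["position"][2],r.observe()["force"][2])
r.move_straight([*b,.06],vel=.06); r.move_straight([*b,.2],vel=.2)
r.movep([.43,.10,.40],down(-np.pi/2)); r.sleep(.3)
im,t=wrist(); save("fin",im["pixels"]); s=r.get_image("scene"); save("fin_s",cv2.resize(s["pixels"][160:400,220:460],None,fx=2.5,fy=2.5,interpolation=cv2.INTER_CUBIC)); st()
np.savez("fin.npz",p=t[0],q=t[1],px=im["pixels"])
```

```text
0.0279 dF -0.1
0.0252 dF 2.8
0.0227 dF 4.4
0.0223 dF 9.8
0.0222 dF 16.0
0.0221 dF 22.9
0.022064983813904718 23.877635660352578
 t=115.8 [0.4299 0.1002 0.3997] F [-0.2  0.5 -1. ] g 0.001 q [ 0.7   0.01 -1.    1.73  0.01  1.4  -1.87]
```

View pics/fin.png

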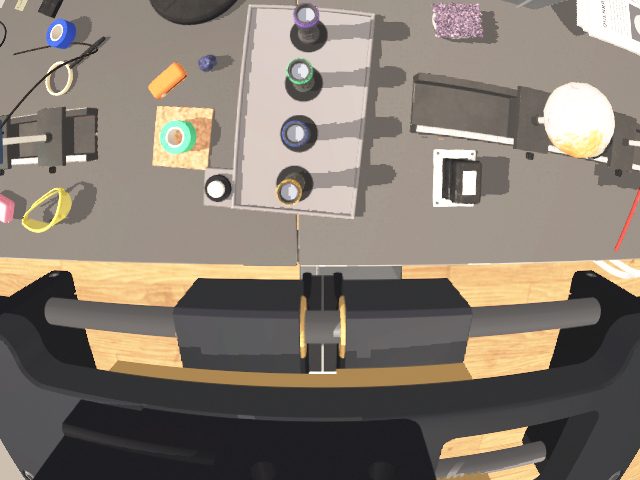

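View pics/fin_s.png

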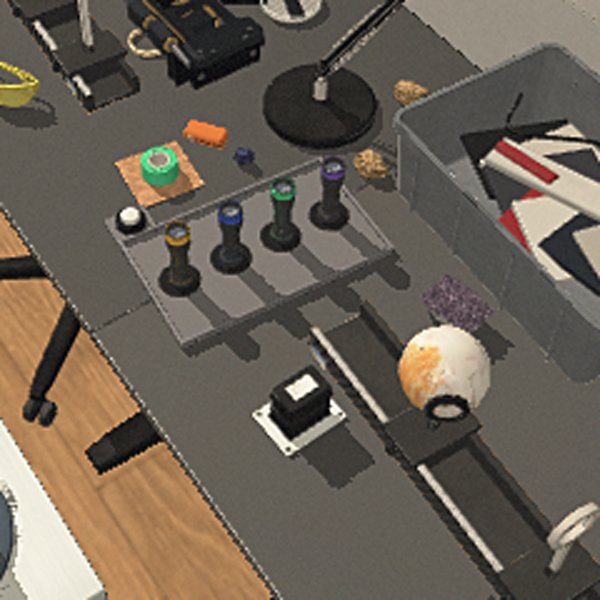

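Run:
```python
from h import *
d=np.load("fin.npz"); im=r.get_image("wrist"); t=(d["p"],d["q"])
print(toplane(im,[(306,17),(300,72),(296,132),(289,189)],.110,t)[:,:2].round(3).tolist())
print("tape",toplane(im,[(177,136)],.031,t)[0].round(4)); print(r.hand_in())
```

```text
[[0.655, 0.121], [0.584, 0.128], [0.51, 0.132], [0.44, 0.141]]
tape [0.5123 0.3162 0.031 ]
the job is handed in; nothing more can be done
None
```

The job is done as asked and handed in at about 116 s, with everything in place in the last pictures. `hand_in()` reports no verdict.

- **Torches:** I stood the three tipped ones (purple, green, orange) tail down on pads 3, 2 and 0. The blue one still stands on pad 1. In the last picture, hand-picked head centres lie within about 7 mm of their pad centres. The closer views during the work showed all four centred.
- **Tape roll:** It had been knocked about 26 mm aside by the time I returned to it, so I measured it again and moved it to the mat, where it lies flat. The close view put it within about 1.5 mm of the mat's centre. A rough pick in the last picture gave about 5 mm, and I trust the close view more.
- **Chargers:** I found two, and both are stacked label up on the inlay. The top one is within about 1 mm and 0.5° of the plate. I saw no third block, and I left the pink look-alike alone.
- **Button:** I pressed it last, from contact at about 27.1 mm to a hard stop at about 22.1 mm, and it came back up. I pressed it twice, the second time harder, to be sure of the full 5 mm.
- **Stone and crystal:** I did not touch either, and both look unmoved.
- **Contact:** On the first torch (purple) the fingertips met the dock floor about 4 mm early, at roughly 20 N. I changed the grasp height for the other two.

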